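# Turn the gravers round and demagnetise them

## Task

Demagnetise the gravers, one after another from the longest to the shortest: take each out of the wooden block by its steel shank, press its ferrule into the spring clip and let go, then take it from the other side by its handle and lay it in any free slot of the demagnetiser, steel shank right in between the cheeks with the ferrule at the cheek face and the handle sticking out towards the robot side. When all the gravers there are lie in their slots, turn the isolator fully on, leave it on for about three seconds and turn it fully off again. Then put the gravers back in the wooden block, in any slots, this time with the steel shanks inside to the ferrule and the handles sticking out ready to hand, and do not push the collet, tin and pot about.

Things in the scene. Friction and masses are not known exactly. Their poses are not given: they have to be found in the camera images.
- graver_long: the longest graver, a straight hand tool 170 mm long overall: square pale wooden handle 13 mm thick on its -x half, brass ferrule 12 mm square from x=-10 to +10 mm, square steel shank 10 mm thick on its +x half. Origin on the tool's axis at the middle of the ferrule (half-way along, where it balances); x runs along the tool towards the steel tip. 70 g nominal. May be absent.
- graver_long_tip (a point): steel tip of that graver, 85 mm along +x from its origin
- graver_middle: the middle-sized graver, a straight hand tool 145 mm long overall: square pale wooden handle 13 mm thick on its -x half, brass ferrule 12 mm square from x=-10 to +10 mm, square steel shank 10 mm thick on its +x half. Origin on the tool's axis at the middle of the ferrule (half-way along, where it balances); x runs along the tool towards the steel tip. 70 g nominal. May be absent.
- graver_middle_tip (a point): steel tip of that graver, 72.5 mm along +x from its origin
- graver_short: the shortest graver, a straight hand tool 120 mm long overall: square pale wooden handle 13 mm thick on its -x half, brass ferrule 12 mm square from x=-10 to +10 mm, square steel shank 10 mm thick on its +x half. Origin on the tool's axis at the middle of the ferrule (half-way along, where it balances); x runs along the tool towards the steel tip. 70 g nominal. May be absent.
- graver_short_tip (a point): steel tip of that graver, 60 mm along +x from its origin
- tool_block: fixed wooden block, 164 mm wide: 3 open-topped slots along x at y=-60, 0, 60 mm, 20 mm wide (too narrow for fingers), floor z=29.5; cheeks from face x=0 back to 90 mm, tops z=62; ledge at floor height in front to x=-25. Graver axis lies at z=36. Origin: underside, in cheek-face plane, middle slot. At start each graver lies handle in a slot, ferrule at the face, shank out to -x.
- demagnetiser: fixed, aluminium, dark steel cheeks: 3 open-topped slots along x at y=-60, 0, 60 mm, 20 mm wide (too narrow for fingers), floor z=29.5; cheeks from face x=0 back to 90 mm, tops z=62; ledge at floor height in front to x=-25. Graver axis lies at z=36. Origin: underside, in cheek-face plane, middle slot. Slots empty at start. Grey isolator box 85x75x44 mm at its -y side, centre x=30, y=-135.
- clip: fixed spring clip: foot 50x70x8 mm, saddle (30 mm long in x, top z=30) and two sprung steel jaws 18 mm long (x), 11 mm apart, lips above, tops z=55 mm. A graver along x, either way round, is pressed down by its ferrule until the lips snap over it, axis at z=36, ends free; pull straight up to free it: both about 2 to 6 N. Origin: underside of foot, midway between the jaws.
- isolator (a joint): angle of the black isolator handle about its upright axis, rad: 0 is off, 1.05 is on; grows clockwise seen from above. A sprung detent snaps it to the nearer end (peak torque about 0.1 N m).
- isolator_grip (a point): on the handle's turning axis at the middle of its grip bar, 61 mm above the bench. The bar is 56 mm long (along the point's x, from -24 to +32 mm), 12 mm thick (y) and 24 mm tall (z), top at 73 mm; point turns with the handle. The box's top is at 44 mm, so fingertips must stay above that.
- steel_collet: bystander: steel collet, 21 mm wide, 30 mm tall, standing; origin at centre of underside; leave alone
- small_tin: bystander: small round tin, 35 mm wide, 16 mm tall; origin at centre of underside; leave alone
- black_pot: bystander: black pot, 41 mm wide, 44 mm tall; origin at centre of underside; leave alone
Not all that is in view belongs to the job. Of the things shaped like the clip, the steel one is meant.

How it is judged:
On the way, in this order (a step that is already met when the one before it is completed fails the run):
1. the longest graver is held in the spring clip and let go (x of graver_long in the frame of clip between -0.012 and 0.012 m and y of graver_long in the frame of clip between -0.004 and 0.004 m and z of graver_long in the frame of clip between 0.031 and 0.041 m and angle between the x axis of graver_long and the x axis of clip, either way round below 0.15 rad and contact force between the fingers and graver_long below 0.05 N), for 0.2 s.
2. the longest graver lies in a slot of the demagnetiser, shank inside, let go (x of graver_long in the frame of demagnetiser between -0.015 and 0.015 m and y of graver_long in the frame of demagnetiser between -0.075 and 0.075 m and z of graver_long in the frame of demagnetiser between 0.028 and 0.043 m and x of graver_long_tip in the frame of demagnetiser above 0.03 m and angle between the x axis of graver_long and the x axis of demagnetiser, either way round below 0.2 rad and contact force between the fingers and graver_long below 0.05 N), for 0.2 s.
3. the middle-sized graver is held in the spring clip and let go (x of graver_middle in the frame of clip between -0.012 and 0.012 m and y of graver_middle in the frame of clip between -0.004 and 0.004 m and z of graver_middle in the frame of clip between 0.031 and 0.041 m and angle between the x axis of graver_middle and the x axis of clip, either way round below 0.15 rad and contact force between the fingers and graver_middle below 0.05 N), for 0.2 s.
4. the middle-sized graver lies in a slot of the demagnetiser, shank inside, let go (x of graver_middle in the frame of demagnetiser between -0.015 and 0.015 m and y of graver_middle in the frame of demagnetiser between -0.075 and 0.075 m and z of graver_middle in the frame of demagnetiser between 0.028 and 0.043 m and x of graver_middle_tip in the frame of demagnetiser above 0.03 m and angle between the x axis of graver_middle and the x axis of demagnetiser, either way round below 0.2 rad and contact force between the fingers and graver_middle below 0.05 N), for 0.2 s.
5. the shortest graver is held in the spring clip and let go (x of graver_short in the frame of clip between -0.012 and 0.012 m and y of graver_short in the frame of clip between -0.004 and 0.004 m and z of graver_short in the frame of clip between 0.031 and 0.041 m and angle between the x axis of graver_short and the x axis of clip, either way round below 0.15 rad and contact force between the fingers and graver_short below 0.05 N), for 0.2 s.
6. the shortest graver lies in a slot of the demagnetiser, shank inside, let go (x of graver_short in the frame of demagnetiser between -0.015 and 0.015 m and y of graver_short in the frame of demagnetiser between -0.075 and 0.075 m and z of graver_short in the frame of demagnetiser between 0.028 and 0.043 m and x of graver_short_tip in the frame of demagnetiser above 0.03 m and angle between the x axis of graver_short and the x axis of demagnetiser, either way round below 0.2 rad and contact force between the fingers and graver_short below 0.05 N), for 0.2 s.
7. with all gravers in their slots, the isolator has stood at on for 2 s (all of step 2 and all of step 4 and all of step 6 and value of joint isolator above 0.9 rad), for 2 s.
8. the isolator is back at off before any graver is taken back to the wooden block (value of joint isolator below 0.12 rad and horizontal distance between each of graver_long, graver_middle, graver_short and tool_block above 0.13 m), for 0.2 s.
At the end, for the whole second after the job is handed in: every graver present lies at rest, released, in a slot of the wooden block, shank inside and handle out: its ferrule's middle within 15 mm of the cheek face, its axis 28 to 43 mm above the bench and along the slot within 0.2 rad, its tip inside; the isolator is within 0.12 rad of off (x of graver_long in the frame of tool_block between -0.015 and 0.015 m and y of graver_long in the frame of tool_block between -0.075 and 0.075 m and z of graver_long in the frame of tool_block between 0.028 and 0.043 m and x of each of graver_long_tip, graver_middle_tip, graver_short_tip in the frame of tool_block above 0.03 m and angle between the x axis of each of graver_long, graver_middle, graver_short and the x axis of tool_block, either way round below 0.2 rad and contact force between the fingers and graver_long below 0.05 N and x of graver_middle in the frame of tool_block between -0.015 and 0.015 m and y of graver_middle in the frame of tool_block between -0.075 and 0.075 m and z of graver_middle in the frame of tool_block between 0.028 and 0.043 m and contact force between the fingers and graver_middle below 0.05 N and x of graver_short in the frame of tool_block between -0.015 and 0.015 m and y of graver_short in the frame of tool_block between -0.075 and 0.075 m and z of graver_short in the frame of tool_block between 0.028 and 0.043 m and contact force between the fingers and graver_short below 0.05 N and linear speed of each of graver_long, graver_middle, graver_short below 0.01 m/s and value of joint isolator below 0.12 rad); the robot touches nothing.
It fails at once if the steel collet is pushed more than 3 cm (distance of steel_collet from where it was at the start of the episode above 0.03 m).
It fails at once if the small tin is pushed more than 3 cm (distance of small_tin from where it was at the start of the episode above 0.03 m).
It fails at once if the black pot is pushed more than 3 cm (distance of black_pot from where it was at the start of the episode above 0.03 m).
Of graver_long, graver_middle, graver_short only 2 to 3 are there at a start; the rules pass over those that are not, and their reading is None.
At some moment in a run one of graver_long, graver_middle, graver_short may be knocked a few centimetres aside while the robot is not near it.
Once in a run the grip may slacken for a moment while it holds something.
It also fails if it takes over 210 s, if anything falls off the work surface, if the arm or the gripper's body presses on something with over 40 N, if the wrist force passes 120 N, or if a joint passes its speed limit or range.

## Robot

A 6-joint arm with a two-finger parallel gripper is mounted at the origin on a cart in front of the work surface, level with it; the furniture and walls round the work are solid. World frame = base frame: x ahead of the robot, y to its left, z up, the work surface at z = 0. Lengths are in m, angles in rad, forces in N, time in s.
With the tool pointing down it reaches from about 0.35 to 0.975 m from the base axis. Payload 4.9 kg.
Tool frame: the origin (TCP) lies on the centre line of the jaws, within the pads' length; the fingertips stand 25 mm ahead of it and the grasp point (between the pads) lies 6 mm ahead of it; z points along the fingers, y is the line along which they close (so a half turn about z gives the same grasp; the last joint's range is limited). The gripper opens to 85 mm and grips with 20 to 120 N. Pads are 22 mm wide; open, the fingers measure 114 mm over their backs; the gripper's body (76 mm by 85 mm) begins 54 mm behind the grasp point. The pads swing forward as they close: fully open they stand 13 mm farther back than shut.
Start: joints at [-1.233, 0.053, 1.613, -0, 1.476, -0.119], TCP at [0.276, -0.561, 0.256] pointing down, gripper open.
Joint ranges: [-3.01, 3.01], [-1.01, 2.22], [0.06, 2.58], [-1.02, 4.17], [0.09, 2.62], [-3.14, 3.14]. Speed limits (rad/s): [2.57, 2.57, 3.14, 3.14, 3.14, 3.14].

## Interface

Orientations are given as a unit quaternion [w, x, y, z].
In Python, from plant import state, grab_frame, get_calibration, job gives the robot as it stands. The module is installed in compiled form; this text tells all that it offers.
- The arm moves only by the tool move_arm, never from a script. Its argument "targets" is a list that holds one entry, the list of rows, each a list of 5 numbers: the opening in per cent of the stroke, from 0 (shut) to 100 (fully open), then the shift along the tool's x, y, z as a fraction of full scale, then the turn about the tool's z as a fraction of full scale. A call has 1 to 5 rows; each row shifts and turns the commanded pose from where the row before left it, along the tool's axes as they then stand; what a row does not reach is not made up. Full scale, the value 1, is 0.6 m for a shift and 6 degrees for a turn. A row lasts 1/12 s, in which the tool goes at most 41.7 mm and 7.16 degrees, less where a joint would pass 70% of its speed; a pose out of reach is approached as far as the arm can. A call with a number of a shift or a turn outside -1 to 1 is refused whole. A call with a gripper value outside its range is refused whole. The fingers move at their own pace and stop on an object; the grip force is fixed at half the most. Time passes only in rows, so rows that do not move let the fingers close. It gives the time, the measured TCP pose, the force, the opening and the grip force at its end, in the units of the state.
- state(): the state, without advancing time (a new reading comes with each control period).
- grab_frame(name): name is "scene" or "top" or "wrist"; returns the picture (400x640x3 uint8, red, green, blue); there is no depth.
- get_calibration(name): a dict with "vertical_fov" (degrees; the focal length in pixels is half the picture's height over the tangent of half this angle, whatever the lens; pixels are square), "cx", "cy" (the principal point, pixels), "dist_coeffs" ([k1, k2, p1, p2, k3] as OpenCV has them; the pictures are not rectified), "R" (3x3) and "t" (3): a world point X has camera coordinates R X + t. Camera axes: x right, y down, z forward; pixel columns grow to the right and rows downward; lengths in m; the calibration is good to about 2 mm. A picture is of the moment at which its call begins: read the wrist's pose just before it. get_calibration takes no time and is no camera call; for the wrist camera it gives the pose at the moment of the call.
- job.job_done(): hands the job in; it is judged then, once.
The state is a dict: "time": time; "joint_pos": joint angles; "joint_vel": joint speeds; "joint_efforts": joint torques, N m; "tool_pos": TCP position; "tool_rot": TCP orientation; "contact_force": force on the tool from outside, world axes, zero at the start; "ft_torque": the same for the moment, N m; "gripper_width": opening from 0.0 (shut) to 1.0 (fully open); "grasp_force": force on a finger pad.
Only numpy, scipy, OpenCV 4.12 (cv2) and the standard library are available. Lean on these libraries where they do the work, as an engineer would, in place of code of your own. Each camera call takes 0.05 s, during which the arm holds its last target. There are 200 camera calls.

## Working session

There is one attempt and no reset: what is moved stays moved. The work goes in short steps, Python scripts to look and compute and a tool call to move; the robot and the scene stay as the last step left them, time stands still between calls to the robot, and variables do not carry over. Pictures are saved under pics/ and viewed, at most 14 in all, crops included, and the job is handed in when it is done.

Besides the shell and the picture viewer there is one more tool, called after ">>>" in YAML: its name, and indented under it one key for each argument. move_arm: Moves the arm, as the interface text tells. Shift numbers are shares of 0.6 m and turn numbers shares of 6 degrees, none past 1 either way. Its arguments: {"type":"object","properties":{"targets":{"type":"array"}},"required":["targets"]}

```bash
mkdir -p pics; ls; python3 - <<'E'
from plant import state,grab_frame,get_calibration
import cv2
for n in("scene","top"):
    cv2.imwrite(f"pics/{n}0.png",grab_frame(n)[:,:,::-1]); print(n,get_calibration(n))
print(get_calibration("wrist")); print(state())
E
```

```text
pics
scene {'vertical_fov': 55.892048395211376, 'cx': 315.67596105227204, 'cy': 201.2857490236239, 'dist_coeffs': array([-0.03066416,  0.        ,  0.        ,  0.        ,  0.        ]), 'R': array([[-0.87795785, -0.47872116,  0.00400909],
       [-0.28235638,  0.51103269, -0.81186234],
       [ 0.3866069 , -0.71391291, -0.58383514]]), 't': array([0.42651186, 0.22515851, 1.0250009 ])}
top {'vertical_fov': 45.375023377684826, 'cx': 319.09010292971465, 'cy': 194.80325285653132, 'dist_coeffs': array([-0.00391924,  0.        ,  0.        ,  0.        ,  0.        ]), 'R': array([[ 0.00297348, -0.99985217,  0.01693518],
       [-0.98028353, -0.00626043, -0.19749684],
       [ 0.19757367, -0.01601402, -0.98015723]]), 't': array([-0.07188123,  0.5259673 ,  1.18886154])}
{'vertical_fov': 58.16631493791837, 'cx': 319.15209136216816, 'cy': 201.54377279474755, 'dist_coeffs': array([0.02637713, 0.        , 0.        , 0.        , 0.        ]), 'R': array([[ 0.43998231, -0.89800268, -0.00259871],
       [-0.86163064, -0.42297335,  0.28051058],
       [-0.25299844, -0.12118057, -0.95984741]]), 't': array([-0.62164956, -0.03495691,  0.37970446])}
{'time': 0.1, 'joint_pos': array([-1.23302511e+00,  5.33182026e-02,  1.61417007e+00, -2.07796874e-05,
        1.47601330e+00, -1.18991189e-01]), 'joint_vel': array([ 0.00135502, -0.00115224, -0.00253667, -0.00050869,  0.00094474,
       -0.00121684]), 'joint_efforts': array([-9.43348714e-04, -3.94901955e+01, -3.71362531e+01, -2.04887519e-04,
        3.93845068e-03, -2.52885252e-05]), 'tool_pos': array([ 0.27547786, -0.56042782,  0.25516096]), 'tool_rot': array([-9.47623661e-04,  9.74033500e-01,  2.26401919e-01, -1.14480480e-04]), 'contact_force': array([-0.50640019,  1.44417468, -0.19975015]), 'ft_torque': array([-0.03738367, -0.00061852,  0.03134034]), 'grasp_force': 0.0, 'gripper_width': 1.0010872307814929}
```

View pics/top0.png

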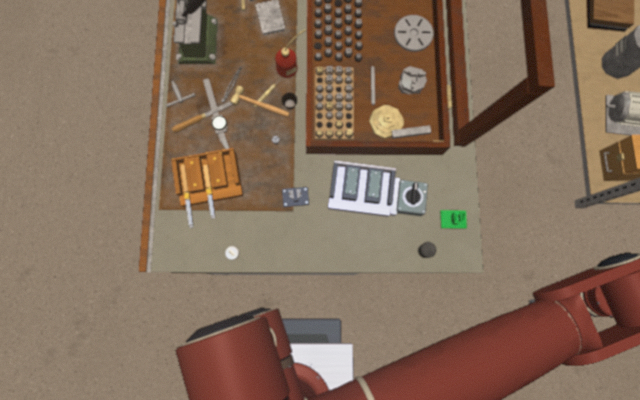

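View pics/scene0.png

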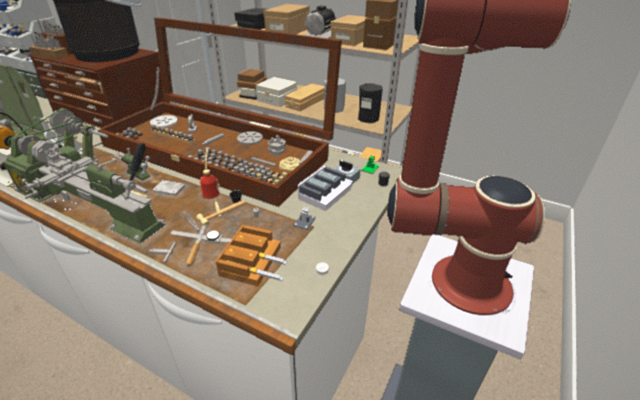

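The top view shows the wooden block at (208,177) with two gravers, shanks out at (188,205) and (210,200). The clip candidates are the steel one at (296,196) and a bright green one at (453,219). The steel one fits the description. The demagnetiser is at (362,188) and the isolator at (412,197). I'll enlarge to confirm.

```bash
python3 - <<'E'
import cv2
im=cv2.imread("pics/top0.png")
a=cv2.resize(im[140:235,165:315],None,fx=5.3,fy=5.3,interpolation=cv2.INTER_CUBIC)
b=cv2.resize(im[150:225,320:470],None,fx=5.3,fy=5.3,interpolation=cv2.INTER_CUBIC)
cv2.imwrite("pics/c1.png",a);cv2.imwrite("pics/c2.png",b)
E
```

```text
(no output)
```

View pics/c1.png

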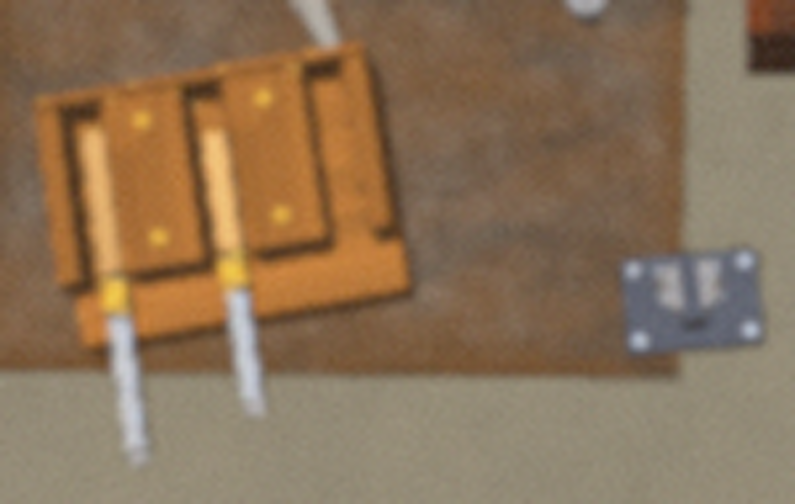

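View pics/c2.png

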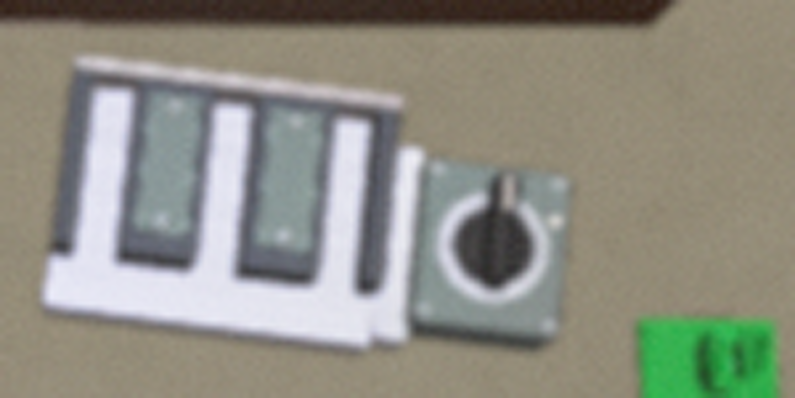

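The crop confirms it: the steel clip (dark foot, pale jaws) is at (296,197), and the green one is a decoy. Two gravers are present, with the left slot and the middle slot occupied.

```bash
cat > h.py <<'E'
import numpy as np,cv2
from plant import state,grab_frame,get_calibration
def K(c):
    f=200/np.tan(np.radians(c["vertical_fov"])/2); return np.array([[f,0,c["cx"]],[0,f,c["cy"]],[0,0,1]])
def ray(c,px,z):
    "world points on plane z for pixels"
    p=cv2.undistortPoints(np.array(px,float).reshape(-1,1,2),K(c),c["dist_coeffs"]).reshape(-1,2)
    d=np.c_[p,np.ones(len(p))]@c["R"]; o=-c["R"].T@c["t"]
    return (o+d*((z-o[2])/d[:,2])[:,None])[:,:2]
def px(c,X):
    return cv2.projectPoints(np.array(X,float).reshape(-1,1,3),cv2.Rodrigues(c["R"])[0],c["t"],K(c),c["dist_coeffs"])[0].reshape(-1,2)
def yaw(s=None):
    s=s or state(); w,x,y,z=s["tool_rot"]; return np.arctan2(2*(x*y+w*z),1-2*(y*y+z*z))
def plan(X,Y,Z,psi=None):
    "rows: turn first (value of turn in rows of 6deg), then shifts in tool axes after turn, in units"
    s=state(); p=s["tool_pos"]; a=yaw(s); b=a if psi is None else np.radians(psi)
    turn=-np.degrees(b-a)/6; d=np.array([X,Y])-p[:2]
    print("t %.2f tcp"%s["time"],p.round(4),"yaw %.2f"%np.degrees(a),"| turn total %.2f"%turn,
      "tool shift x %.4f y %.4f z %.4f (units)"%tuple(np.array([d[0]*np.cos(b)+d[1]*np.sin(b),d[0]*np.sin(b)-d[1]*np.cos(b),p[2]-Z])/.6))
E
python3 - <<'E'
from h import *
c=get_calibration("top")
A=np.array
cr=lambda L,o:A(L,float)/5.3+A(o)-.4
r=lambda L,o,z:ray(c,cr(L,o),z).round(4)
p=r([(115,295),(137,460),(233,270),(255,412)],(165,140),.041);print("grav",p,np.linalg.norm(p[1]-p[0]),np.linalg.norm(p[3]-p[2]))
print("foot corners",r([(622,263),(758,248),(765,343),(630,353)],(165,140),.008))
print("demag front corners floor",r([(43,308),(368,348)],(320,150),.0295),"slot floors back",r([(92,90),(132,92),(212,103),(250,106)],(320,150),.0295))
print("iso",r([(490,243),(508,180)],(320,150),.073))
print("tin,pot,collet",ray(c,[(231,253)],.016),ray(c,[(428,249)],.03),ray(c,[(275,139)],.03))
print(state()["joint_pos"])
E
```

```text
grav [[0.5253 0.2769]
 [0.4436 0.2616]
 [0.5383 0.2196]
 [0.4675 0.2055]] 0.08312027430176105 0.07219037331943917
foot corners [[ 0.5501  0.03  ]
 [ 0.5584 -0.0391]
 [ 0.5092 -0.043 ]
 [ 0.5037  0.0251]]
demag front corners floor [[ 0.4965 -0.0926]
 [ 0.4773 -0.254 ]] slot floors back [[ 0.6085 -0.1175]
 [ 0.6076 -0.1377]
 [ 0.6022 -0.1782]
 [ 0.6008 -0.1974]]
iso [[ 0.5221 -0.3073]
 [ 0.5534 -0.3172]]
tin,pot,collet [[0.37774902 0.15887351]] [[ 0.3891894  -0.35308286]] [[0.68414859 0.04991795]]
[-1.23302511e+00  5.33182026e-02  1.61417007e+00 -2.07796874e-05
  1.47601330e+00 -1.18991189e-01]
```

```bash
python3 - <<'E'
from h import *
c=get_calibration("wrist");s=state();a=yaw(s)
o=-c["R"].T@c["t"]-s["tool_pos"]; T=np.array([[np.cos(a),np.sin(a),0],[np.sin(a),-np.cos(a),0],[0,0,-1]])
print("cam in tool",T@o,"fwd",T@c["R"][2],"right",T@c["R"][0])
plan(.45,-.20,.25,0)
E
```

```text
cam in tool [ 0.07215868 -0.0017677  -0.11748768] fwd [-0.28050838 -0.00282638  0.95984741] right [-0.00118356  0.99999592  0.00259871]
t 0.10 tcp [ 0.2755 -0.5604  0.2552] yaw 26.17 | turn total 4.36 tool shift x 0.2909 y -0.6007 z 0.0086 (units)
```

>>> move_arm:
  targets:
    - [[45, 0, 0, 0, 0.87], [45, 0, 0, 0, 0.87], [45, 0, 0, 0, 0.87], [45, 0, 0, 0, 0.87], [45, 0, 0, 0, 0.87]]

```text
time: 0.52
tool_pos: [0.2756, -0.5606, 0.2555]
tool_rot: [-0.001, 1.0, -0.002, -0.0]
contact_force: [-0.5, 0.0, 0.5]
gripper_width: 0.454
grasp_force: 0.0
```

>>> move_arm:
  targets:
    - [[45, 0.029, -0.06, 0, 0], [45, 0.029, -0.06, 0, 0], [45, 0.029, -0.06, 0, 0], [45, 0.029, -0.06, 0, 0], [45, 0.029, -0.06, 0, 0]]

```text
time: 0.93
tool_pos: [0.3626, -0.3789, 0.2556]
tool_rot: [-0.0, 1.0, 0.0, -0.0]
contact_force: [0.5, 0.3, 0.7]
gripper_width: 0.448
grasp_force: 0.0
```

>>> move_arm:
  targets:
    - [[45, 0.029, -0.06, 0, 0], [45, 0.029, -0.06, 0, 0], [45, 0.029, -0.06, 0, 0], [45, 0.029, -0.06, 0, 0], [45, 0.029, -0.06, 0, 0]]

```text
time: 1.35
tool_pos: [0.4494, -0.1987, 0.2559]
tool_rot: [-0.0, 1.0, 0.0, -0.0]
contact_force: [0.9, -0.3, -0.6]
gripper_width: 0.449
grasp_force: 0.0
```

>>> move_arm:
  targets:
    - [[45, 0, 0, 0, 0], [45, 0, 0, 0, 0]]

```text
time: 1.52
tool_pos: [0.4496, -0.1988, 0.2559]
tool_rot: [-0.0, 1.0, 0.003, -0.0]
contact_force: [-0.8, -0.9, -0.6]
gripper_width: 0.45
grasp_force: 0.0
```

```bash
python3 - <<'E'
from h import *
c=get_calibration("wrist");im=grab_frame("wrist");cv2.imwrite("pics/w1.png",im[:,:,::-1]);np.save("w1.npy",c,allow_pickle=True)
plan(.45,.08,.25,0)
E
```

```text
t 1.57 tcp [ 0.4492 -0.2001  0.2559] yaw 0.18 | turn total 0.03 tool shift x 0.0014 y -0.4668 z 0.0098 (units)
```

View pics/w1.png

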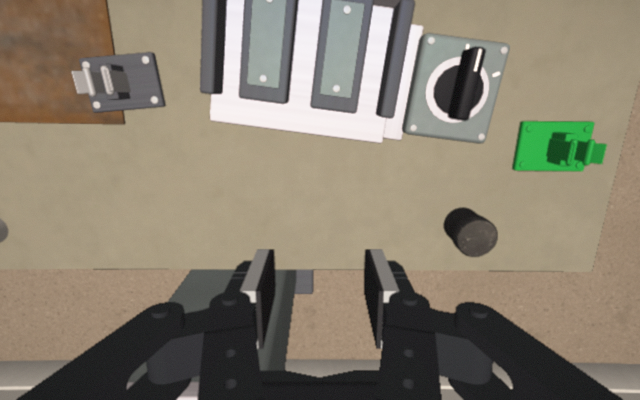

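The wrist view shows the demagnetiser's ledge corners at (210,122) and (382,142). The cheek-face bottoms are at (240,98)-(287,103) and (312,107)-(356,111). The isolator bar runs (476,47)-(462,118) and the steel clip is at (115,80). Next I'll measure these and look over the block and clip.

```bash
python3 - <<'E'
from h import *
c=np.load("w1.npy",allow_pickle=True).item()
P=ray(c,[(219,94),(240,98),(287,103),(312,107),(356,111),(378,115)],.0295);print(P.round(4))
print("slots",((P[::2]+P[1::2])/2).round(4), "yaw from faces", np.degrees(np.arctan2((P[0]-P[-1])[0]*-1,(P[0]-P[-1])[1])))
P=ray(c,[(210,122),(382,142)],.0295);print("ledge corners",P.round(4),np.linalg.norm(P[0]-P[1]))
P=ray(c,[(476,47),(462,118)],.073);print("bar ends",P.round(4),np.linalg.norm(P[0]-P[1]))
P=ray(c,[(84,57),(155,53),(164,106),(92,112)],.008);print("foot",P.round(4),P.mean(0),np.linalg.norm(P[0]-P[1]),np.linalg.norm(P[1]-P[2]))
plan(.45,.12,.2,0)
E
```

```text
[[ 0.5218 -0.1046]
 [ 0.5185 -0.1235]
 [ 0.5144 -0.1665]
 [ 0.5109 -0.1895]
 [ 0.5075 -0.2302]
 [ 0.504  -0.2508]]
slots [[ 0.5202 -0.1141]
 [ 0.5126 -0.178 ]
 [ 0.5057 -0.2405]] yaw from faces -6.963438895393827
ledge corners [[ 0.4968 -0.0943]
 [ 0.4791 -0.2558]] 0.16248013065434297
bar ends [[ 0.5567 -0.3161]
 [ 0.5038 -0.3119]] 0.052998356414168904
foot [[ 0.5535  0.024 ]
 [ 0.5579 -0.0421]
 [ 0.5102 -0.0445]
 [ 0.5037  0.0257]] [ 0.53132662 -0.00923603] 0.06626976444898384 0.04779042513235013
t 1.57 tcp [ 0.4492 -0.2001  0.2559] yaw 0.18 | turn total 0.03 tool shift x 0.0014 y -0.5335 z 0.0932 (units)
```

>>> move_arm:
  targets:
    - [[45, 0, -0.065, 0, 0], [45, 0, -0.065, 0, 0], [45, 0, -0.065, 0, 0], [45, 0, -0.065, 0, 0], [45, 0, -0.065, 0, 0]]

```text
time: 1.98
tool_pos: [0.4486, -0.0058, 0.2562]
tool_rot: [0.0, 1.0, -0.001, 0.0]
contact_force: [0.5, -0.0, -0.3]
gripper_width: 0.45
grasp_force: 0.0
```

>>> move_arm:
  targets:
    - [[45, 0, -0.065, 0, 0], [45, 0, -0.065, 0, 0], [45, 0, -0.065, 0, 0], [45, 0, 0, 0, 0], [45, 0, 0, 0, 0]]

```text
time: 2.4
tool_pos: [0.4488, 0.1116, 0.256]
tool_rot: [0.0, 1.0, 0.002, -0.0]
contact_force: [-0.2, -0.4, 0.1]
gripper_width: 0.452
grasp_force: 0.0
```

```bash
python3 - <<'E'
from h import *
c=get_calibration("wrist");im=grab_frame("wrist");cv2.imwrite("pics/w2.png",im[:,:,::-1]);np.save("w2.npy",c,allow_pickle=True)
plan(.45,.08,.25,0)
E
```

```text
t 2.45 tcp [0.449  0.1106 0.256 ] yaw 0.05 | turn total 0.01 tool shift x 0.0017 y 0.0510 z 0.0100 (units)
```

View pics/w2.png

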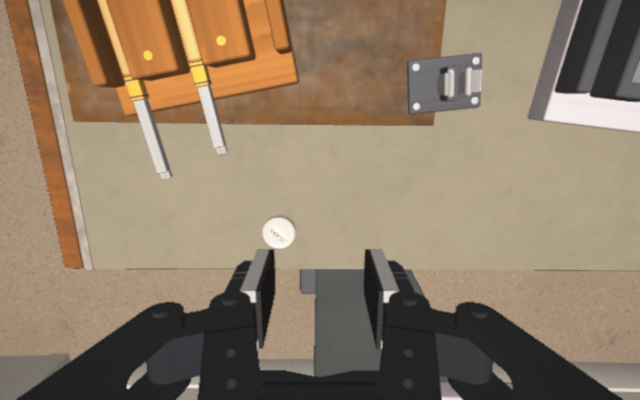

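The wrist view shows the long graver's ferrule at (135,89) and tip at (164,171), and the middle graver's ferrule at (199,74) and tip at (219,148). The clip foot corners are (408,59), (481,54), (481,107), (408,113). The tin is at (278,233).

```bash
python3 - <<'E'
from h import *
c=np.load("w2.npy",allow_pickle=True).item()
P=ray(c,[(135,89),(164,171),(199,74),(219,148)],.0415);print(P.round(4),np.linalg.norm(P[0]-P[1]),np.linalg.norm(P[2]-P[3]))
for i in(0,2):
  d=P[i]-P[i+1];a=np.degrees(np.arctan2(d[1],d[0]));print("yaw",a,"grip38",P[i]-.040*d/np.linalg.norm(d))
P=ray(c,[(408,59),(481,53.5),(481,107),(408,113)],.008);print("foot",P.round(4),P.mean(0))
for z in (.055,):
  # jaws tops
  print(ray(c,[(447,69),(472,68),(447,97),(472,95)],z))
print("tin",ray(c,[(278,233)],.016))
plan(.486,.267,.12,11.5)
E
```

```text
[[0.5249 0.275 ]
 [0.4521 0.2589]
 [0.5377 0.2183]
 [0.4738 0.2061]] 0.0744877948114061 0.06500255736922182
yaw 12.484448915471043 grip38 [0.48580867 0.26637926]
yaw 10.766807746223645 grip38 [0.49837801 0.21078278]
foot [[ 0.5532  0.0303]
 [ 0.5577 -0.0375]
 [ 0.5094 -0.044 ]
 [ 0.5039  0.0266]] [ 0.53104783 -0.00614797]
[[ 0.5411765   0.00830619]
 [ 0.54184306 -0.01212693]
 [ 0.51902607  0.00592055]
 [ 0.52056008 -0.01485721]]
tin [[0.38026307 0.15758369]]
t 2.45 tcp [0.449  0.1106 0.256 ] yaw 0.05 | turn total -1.91 tool shift x 0.1125 y -0.2432 z 0.2267 (units)
```

```bash
python3 - <<'E'
import cv2
im=cv2.imread("pics/w2.png")
a=cv2.resize(im[45:125,395:495],None,fx=6,fy=6,interpolation=cv2.INTER_CUBIC)
cv2.imwrite("pics/c3.png",a)
E
```

```text
(no output)
```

View pics/c3.png

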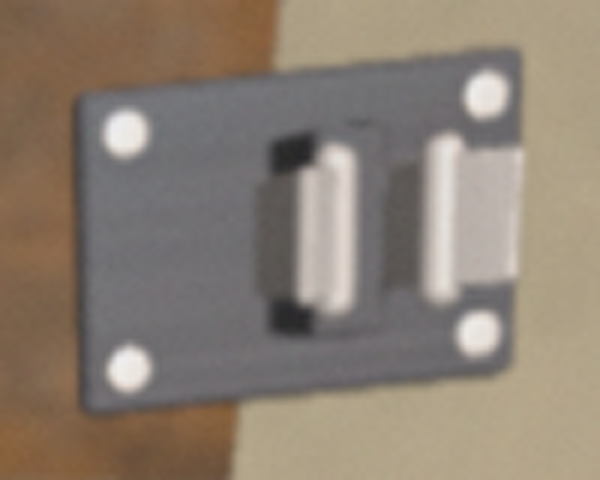

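>>> move_arm:
  targets:
    - [[45, 0, 0, 0, -0.955], [45, 0, 0, 0, -0.955], [45, 0, 0, 0, 0]]

```text
time: 2.7
tool_pos: [0.4492, 0.1092, 0.2561]
tool_rot: [0.0, 0.995, 0.099, -0.0]
contact_force: [-0.4, -0.3, 0.2]
gripper_width: 0.45
grasp_force: 0.0
```

>>> move_arm:
  targets:
    - [[45, 0.0225, -0.0486, 0.0386, 0], [45, 0.0225, -0.0486, 0.0386, 0], [45, 0.0225, -0.0486, 0.0386, 0], [45, 0.0225, -0.0486, 0.0386, 0], [45, 0.0225, -0.0486, 0.0386, 0]]

```text
time: 3.12
tool_pos: [0.4869, 0.2672, 0.1394]
tool_rot: [0.0, 0.995, 0.097, 0.0]
contact_force: [-0.0, -0.8, 0.6]
gripper_width: 0.448
grasp_force: 0.0
```

>>> move_arm:
  targets:
    - [[45, 0, 0, 0, 0], [45, 0, 0, 0, 0]]

```text
time: 3.28
tool_pos: [0.4853, 0.2666, 0.1378]
tool_rot: [0.001, 0.995, 0.099, -0.003]
contact_force: [0.1, -0.4, -0.3]
gripper_width: 0.446
grasp_force: 0.0
```

```bash
python3 - <<'E'
from h import *
c=get_calibration("wrist");im=grab_frame("wrist");cv2.imwrite("pics/w3.png",im[:,:,::-1]);np.save("w3.npy",c,allow_pickle=True)
plan(.486,.267,.042,12)
E
```

```text
t 3.33 tcp [0.4862 0.2663 0.1399] yaw 11.37 | turn total -0.11 tool shift x -0.0000 y -0.0011 z 0.1631 (units)
```

View pics/w3.png

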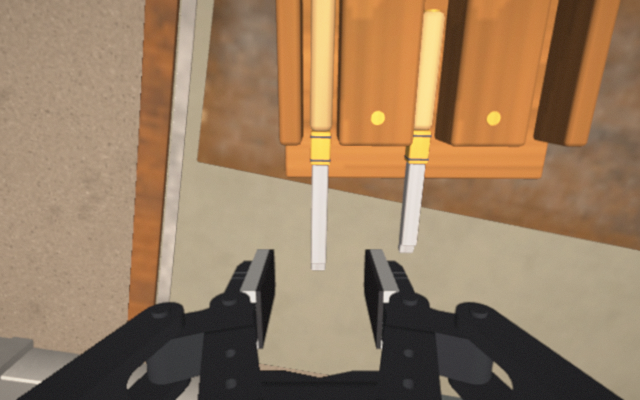

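The view shows the long graver centred between the pads: ferrule (320,147), tip (318,265). The middle graver's ferrule is at (418,146), tip (407,248). I'll descend and grip.

```bash
python3 - <<'E'
from h import *
c=np.load("w3.npy",allow_pickle=True).item()
P=ray(c,[(320,147),(318,265),(418.5,146),(407,248)],.0415);print(P.round(4),np.linalg.norm(P[0]-P[1]),np.linalg.norm(P[2]-P[3]))
for i in(0,2):
  d=P[i]-P[i+1];a=np.degrees(np.arctan2(d[1],d[0]));print("yaw",a,"grip40",P[i]-.040*d/np.linalg.norm(d))
E
```

```text
[[0.5264 0.2766]
 [0.4507 0.2627]
 [0.5383 0.2196]
 [0.4738 0.2089]] 0.07697987272785359 0.06544945882757046
yaw 10.391933746678799 grip40 [0.4870566  0.26936812]
yaw 9.398918819137544 grip40 [0.49887404 0.21310206]
```

>>> move_arm:
  targets:
    - [[45, 0, 0, 0.04, 0], [45, 0, 0, 0.04, 0], [45, 0, 0, 0.042, 0], [45, 0, 0, 0.041, 0], [45, 0, 0, 0, 0]]

```text
time: 3.75
tool_pos: [0.4837, 0.2647, 0.0396]
tool_rot: [0.001, 0.995, 0.099, -0.003]
contact_force: [-1.6, -1.8, -0.4]
gripper_width: 0.447
grasp_force: 0.0
```

>>> move_arm:
  targets:
    - [[0, 0, 0, 0, 0], [0, 0, 0, 0, 0], [0, 0, 0, 0, 0], [0, 0, 0, 0, 0], [0, 0, 0, 0, 0]]

```text
time: 4.17
tool_pos: [0.4879, 0.2679, 0.0454]
tool_rot: [-0.0, 0.995, 0.1, 0.002]
contact_force: [0.3, -3.8, 5.6]
gripper_width: 0.1
grasp_force: 60.7
```

>>> move_arm:
  targets:
    - [[0, 0, 0, -0.03, 0], [0, 0, 0, -0.05, 0], [0, 0, 0, -0.05, 0], [0, 0, 0, 0, 0.53], [0, 0, 0, 0, 0.54]]

```text
time: 4.58
tool_pos: [0.4875, 0.2687, 0.1243]
tool_rot: [-0.001, 0.999, 0.043, 0.003]
contact_force: [-0.3, -0.3, -1.6]
gripper_width: 0.1
grasp_force: 59.8
```

>>> move_arm:
  targets:
    - [[0, -0.0041, 0.0572, 0, 0], [0, -0.0041, 0.0572, 0, 0], [0, -0.0041, 0.0572, 0, 0], [0, -0.0041, 0.0572, 0, 0], [0, -0.0041, 0.0572, 0, 0]]

```text
time: 5.0
tool_pos: [0.4885, 0.0945, 0.1211]
tool_rot: [-0.0, 0.999, 0.045, 0.0]
contact_force: [0.8, -0.8, 0.2]
gripper_width: 0.099
grasp_force: 59.8
```

>>> move_arm:
  targets:
    - [[0, -0.0041, 0.0572, 0, 0], [0, -0.0041, 0.0572, 0, 0], [0, -0.0041, 0.0572, 0, 0], [0, 0, 0, 0, 0], [0, 0, 0, 0, 0]]

```text
time: 5.42
tool_pos: [0.4907, -0.0087, 0.1211]
tool_rot: [-0.0, 0.999, 0.043, 0.0]
contact_force: [0.2, 0.9, -0.8]
gripper_width: 0.11
grasp_force: 39.4
```

```bash
python3 - <<'E'
from h import *
c=get_calibration("wrist");im=grab_frame("wrist");cv2.imwrite("pics/w4.png",im[:,:,::-1]);np.save("w4.npy",c,allow_pickle=True)
plan(.4907,-.009,.042,5); s=state();print(s["gripper_width"],s["grasp_force"])
E
```

```text
t 5.47 tcp [ 0.4906 -0.0076  0.1209] yaw 5.03 | turn total 0.01 tool shift x -0.0001 y 0.0023 z 0.1315 (units)
0.10179765795120894 39.41378116607666
```

View pics/w4.png

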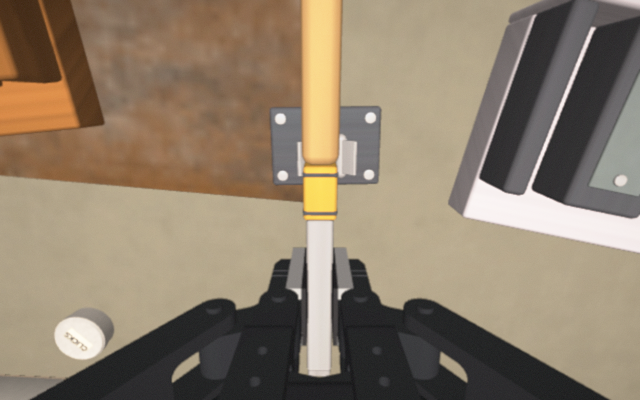

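The view shows the graver held straight, with the ferrule at (320,191) above the clip. The foot corners are (272,107), (379,107), (380,182), (274,184) and the jaws are at about (300,158) and (349,157).

```bash
python3 - <<'E'
from h import *
c=np.load("w4.npy",allow_pickle=True).item();A=np.array
P=ray(c,[(272,107),(379,107),(380,182),(274,184)],.008);print("foot",P.round(4),P.mean(0),"yaws",np.degrees([np.arctan2((P[1]-P[0])[0],-(P[1]-P[0])[1]),np.arctan2((P[2]-P[3])[0],-(P[2]-P[3])[1]),np.arctan2((P[0]-P[3])[1],(P[0]-P[3])[0])]))
m=P.mean(0); P=ray(c,[(299,158),(349,157)],.05);print("jaws",P, P.mean(0))
for z in (.115,.121):
  G=ray(c,[(320,191),(321.5,100),(319,300)],z);print(z,"graver",G.round(4),np.degrees(np.arctan2(*(G[1]-G[2])[::-1])),np.linalg.norm(ray(c,[(320,166)],z)-ray(c,[(320,218)],z)))
print("foot holes",ray(c,[(280,118),(370,118),(369,174),(283,176)],.008).mean(0))
for i in range(3): print(state()["grasp_force"],state()["tool_pos"])
E
```

```text
foot [[ 0.5528  0.0283]
 [ 0.5583 -0.0377]
 [ 0.5112 -0.0446]
 [ 0.5039  0.0247]] [ 0.53155527 -0.00733628] yaws [4.83686899 5.97270899 4.22200627]
jaws [[ 0.52964005  0.00764889]
 [ 0.53239952 -0.01857209]] [ 0.53101979 -0.0054616 ]
0.115 graver [[ 0.5295 -0.0034]
 [ 0.5605 -0.0013]
 [ 0.4859 -0.0068]] 4.208824189242869 0.019106932996768505
0.121 graver [[ 0.5311 -0.0033]
 [ 0.5606 -0.0012]
 [ 0.4896 -0.0065]] 4.208824189242875 0.018179372370866496
foot holes [ 0.53089384 -0.00691598]
39.41378116607666 [ 0.49064498 -0.00764442  0.12091591]
39.41378116607666 [ 0.49064498 -0.00764442  0.12091591]
39.41378116607666 [ 0.49064498 -0.00764442  0.12091591]
```

>>> move_arm:
  targets:
    - [[0, 0, 0, 0, 0]]

```text
time: 5.55
tool_pos: [0.4906, -0.0067, 0.1207]
tool_rot: [-0.0, 0.999, 0.045, -0.0]
contact_force: [-0.3, 0.4, -0.8]
gripper_width: 0.098
grasp_force: 62.7
```

The dip in grip force was brief and the graver is still held. I'll nudge it 2.5 mm to the clip's side and press down.

>>> move_arm:
  targets:
    - [[0, 0.001, 0.0045, 0.03, 0], [0, 0, 0, 0.03, 0], [0, 0, 0, 0.02, 0], [0, 0, 0, 0, 0]]

```text
time: 5.88
tool_pos: [0.4891, -0.0086, 0.0695]
tool_rot: [-0.001, 0.999, 0.046, -0.003]
contact_force: [-0.0, 1.2, -0.8]
gripper_width: 0.096
grasp_force: 62.7
```

>>> move_arm:
  targets:
    - [[0, 0, 0, 0.01, 0], [0, 0, 0, 0.012, 0], [0, 0, 0, 0.012, 0], [0, 0, 0, 0.01, 0], [0, 0, 0, 0.01, 0]]

```text
time: 6.3
tool_pos: [0.4948, -0.0106, 0.0444]
tool_rot: [0.001, 0.999, 0.045, 0.003]
contact_force: [0.3, -1.2, 2.7]
gripper_width: 0.099
grasp_force: 74.3
```

>>> move_arm:
  targets:
    - [[0, 0, 0, 0, 0], [0, 0, 0, 0, 0]]

```text
time: 6.47
tool_pos: [0.4924, -0.0105, 0.0411]
tool_rot: [0.001, 0.999, 0.045, 0.001]
contact_force: [0.2, -1.8, -0.6]
gripper_width: 0.101
grasp_force: 74.4
```

```bash
python3 - <<'E'
from h import *
c=get_calibration("scene");im=grab_frame("scene")
u,v=px(c,[(.53,-.007,.036)])[0].round().astype(int);print(u,v)
cv2.imwrite("pics/s5.png",cv2.resize(im[v-35:v+35,u-50:u+50,::-1],None,fx=7,fy=7,interpolation=cv2.INTER_CUBIC))
plan(.49,-.01,.042); print(state()["contact_force"],state()["ft_torque"])
E
```

```text
305 215
t 6.52 tcp [ 0.4923 -0.0104  0.041 ] yaw 5.12 | turn total -0.00 tool shift x -0.0038 y -0.0011 z -0.0017 (units)
[ 0.92415404 -1.49318069 -0.27384246] [-0.35430397 -0.18568027 -0.07772289]
```

View pics/s5.png

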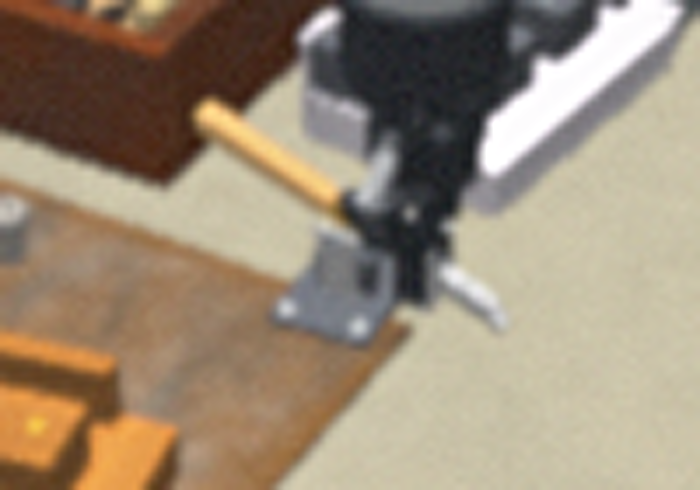

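The crop shows the graver between the clip's jaws, handle end at crop (205,112) and shank tip at (500,320). I'll check how level it is.

```bash
python3 - <<'E'
from h import *
c=get_calibration("scene");u,v=305,215
p=[np.array(q)/7+(u-50,v-35) for q in ((205,112),(500,315))];print(p)
d=np.array([np.cos(.087),np.sin(.087)]);o=np.array([.531,-.0062])
for z in (.036,.046,.056): print(z,px(c,[np.r_[o-.085*d,z],np.r_[o+.085*d,.036+.036-z]]).round(1).tolist(), px(c,[np.r_[o+.085*d,z]]).round(1))
E
```

```text
[array([284.28571429, 196.        ]), array([326.42857143, 225.        ])]
0.036 [[328.8, 221.3], [280.9, 208.2]] [[280.9 208.2]]
0.046 [[328.9, 218.8], [281.1, 210.6]] [[280.8 205.7]]
0.056 [[329.0, 216.3], [281.2, 213.0]] [[280.6 203.3]]
```

The graver is tilted by about 20°. Its ferrule sits on the lips with its axis at about 52 mm, because the shank pivoted in the grip. I'll let go, turn the fingers to straddle the clip and press both sides together.

>>> move_arm:
  targets:
    - [[15, 0, 0, 0, 0], [22, 0, 0, 0, 0], [40, 0, 0, 0, 0], [40, 0, 0, 0, 0], [40, 0, 0, 0, 0]]

```text
time: 6.93
tool_pos: [0.4914, -0.01, 0.0402]
tool_rot: [-0.0, 0.999, 0.045, -0.0]
contact_force: [-0.5, -0.3, -0.6]
gripper_width: 0.396
grasp_force: 0.0
```

>>> move_arm:
  targets:
    - [[40, 0, 0, -0.03, 0], [40, 0, 0, -0.05, 0], [40, 0, 0, -0.05, 0], [40, 0, 0, -0.03, 0], [40, 0, 0, 0, 0]]

```text
time: 7.35
tool_pos: [0.4946, -0.0106, 0.1416]
tool_rot: [0.001, 0.999, 0.045, 0.005]
contact_force: [0.6, 0.0, 1.6]
gripper_width: 0.402
grasp_force: 0.0
```

```bash
python3 - <<'E'
from h import *
c=get_calibration("wrist");im=grab_frame("wrist");cv2.imwrite("pics/w6.png",im[:,:,::-1]);np.save("w6.npy",c,allow_pickle=True)
plan(.531,-.0062,.12,95)
E
```

```text
t 7.40 tcp [ 0.4933 -0.0104  0.139 ] yaw 5.12 | turn total -14.98 tool shift x 0.0015 y 0.0633 z 0.0317 (units)
```

View pics/w6.png

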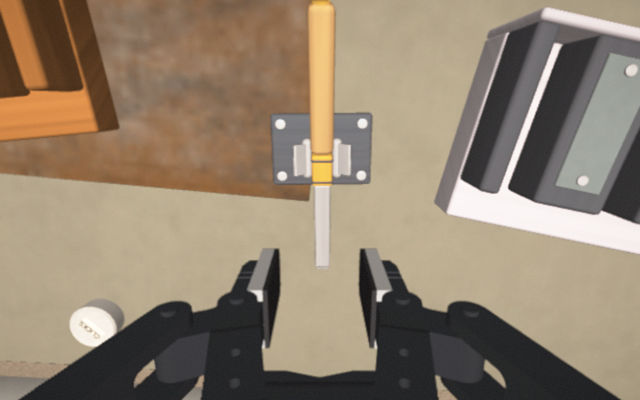

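The view shows the graver sitting centred between the jaws (294-309 and 337-352): ferrule rows 154-186, handle end row 5, tip row 266. I'll work out its tilt.

```bash
python3 - <<'E'
from h import *
from scipy.optimize import least_squares
c=np.load("w6.npy",allow_pickle=True).item();d=np.array([np.cos(.087),np.sin(.087)])
obs=np.array([5,170,266.]) 
for L in(.085,.0725):
  def rows(q):
    x,z,t=q; P=[]
    for s,h in((-L,.0055),(0,.006),(L,.005)):
        # tool x points to robot: s along -d ; t>0 = handle up
        P.append(np.r_[np.array([x,-.0062])-d*s*np.cos(t),z-s*np.sin(t)+h])
    return px(c,P)[:,1]
  r=least_squares(lambda q:rows(q)-obs,[.531,.045,.2]);print(L,r.x,np.degrees(r.x[2]),r.cost)
E
```

```text
0.085 [0.52549031 0.04802258 0.41067916] 23.5301824659973 2.6253290925755273e-26
0.0725 [0.53127648 0.07827255 0.40951348] 23.46339380089919 6.866245319043687e-27
```

It is still 23° handle-up with its axis at 48 mm. I'll turn by 90° and press with the fingers straddling the jaws.

>>> move_arm:
  targets:
    - [[35, 0, 0, 0, -1], [35, 0, 0, 0, -1], [35, 0, 0, 0, -1], [35, 0, 0, 0, -1], [35, 0, 0, 0, -1]]

```text
time: 7.82
tool_pos: [0.4902, -0.0099, 0.1341]
tool_rot: [-0.001, 0.953, 0.304, -0.002]
contact_force: [-0.1, -0.2, 0.2]
gripper_width: 0.352
grasp_force: 0.0
```

>>> move_arm:
  targets:
    - [[35, 0, 0, 0, -1], [35, 0, 0, 0, -1], [35, 0, 0, 0, -1], [35, 0, 0, 0, -1], [35, 0, 0, 0, -1]]

```text
time: 8.23
tool_pos: [0.4902, -0.01, 0.134]
tool_rot: [-0.001, 0.841, 0.54, -0.001]
contact_force: [0.6, 0.7, 0.1]
gripper_width: 0.351
grasp_force: 0.0
```

>>> move_arm:
  targets:
    - [[35, 0, 0, 0, -1], [35, 0, 0, 0, -1], [35, 0, 0, 0, -1], [35, 0, 0, 0, -1], [35, 0, 0, 0, -1]]

```text
time: 8.65
tool_pos: [0.4902, -0.0099, 0.134]
tool_rot: [-0.002, 0.673, 0.74, -0.001]
contact_force: [0.6, -0.2, -0.7]
gripper_width: 0.35
grasp_force: 0.0
```

>>> move_arm:
  targets:
    - [[35, 0.0015, 0.0317, 0, 0], [35, 0, 0.0317, 0, 0], [35, 0, 0, 0.04, 0], [35, 0, 0, 0.03, 0], [35, 0, 0, 0, 0]]

```text
time: 9.07
tool_pos: [0.5253, -0.0052, 0.0882]
tool_rot: [-0.005, 0.675, 0.738, -0.003]
contact_force: [-0.9, -0.2, -1.8]
gripper_width: 0.354
grasp_force: 0.0
```

```bash
python3 - <<'E'
from h import *
plan(.531,-.0062,.067,95);print(state()["contact_force"])
E
```

```text
t 9.07 tcp [ 0.5253 -0.0052  0.0882] yaw 95.12 | turn total 0.02 tool shift x -0.0024 y 0.0093 z 0.0353 (units)
[-0.91935175 -0.17469634 -1.76368739]
```

>>> move_arm:
  targets:
    - [[35, -0.001, 0.005, 0, 0], [35, 0, 0, 0.01, 0], [35, 0, 0, 0.01, 0], [35, 0, 0, 0, 0]]

```text
time: 9.4
tool_pos: [0.5322, -0.0062, 0.0819]
tool_rot: [-0.0, 0.675, 0.738, -0.0]
contact_force: [-0.6, -0.4, -0.6]
gripper_width: 0.35
grasp_force: 0.0
```

>>> move_arm:
  targets:
    - [[35, 0, 0, 0.008, 0], [35, 0, 0, 0.006, 0], [35, 0, 0, 0, 0]]

```text
time: 9.65
tool_pos: [0.5321, -0.0062, 0.0734]
tool_rot: [-0.0, 0.675, 0.738, -0.0]
contact_force: [-0.4, 0.3, 0.3]
gripper_width: 0.349
grasp_force: 0.1
```

>>> move_arm:
  targets:
    - [[35, 0, 0, 0.003, 0], [35, 0, 0, 0, 0]]

```text
time: 9.82
tool_pos: [0.5323, -0.0062, 0.0719]
tool_rot: [-0.0, 0.675, 0.738, -0.0]
contact_force: [-0.8, -1.4, 0.7]
gripper_width: 0.349
grasp_force: 0.2
```

>>> move_arm:
  targets:
    - [[35, 0, 0, 0.005, 0], [35, 0, 0, 0, 0]]

```text
time: 9.98
tool_pos: [0.532, -0.0062, 0.0686]
tool_rot: [-0.0, 0.675, 0.738, -0.0]
contact_force: [-0.4, -0.5, -0.4]
gripper_width: 0.352
grasp_force: 0.0
```

>>> move_arm:
  targets:
    - [[35, 0, 0, 0.004, 0], [35, 0, 0, 0, 0]]

```text
time: 10.15
tool_pos: [0.5327, -0.0062, 0.0674]
tool_rot: [0.0, 0.675, 0.738, 0.0]
contact_force: [-1.4, -0.0, 4.2]
gripper_width: 0.355
grasp_force: 2.0
```

>>> move_arm:
  targets:
    - [[35, 0, 0, 0.004, 0], [35, 0, 0, 0, 0]]

```text
time: 10.32
tool_pos: [0.533, -0.0063, 0.0672]
tool_rot: [-0.0, 0.675, 0.738, -0.0]
contact_force: [-8.5, 2.1, 16.7]
gripper_width: 0.349
grasp_force: 8.6
```

>>> move_arm:
  targets:
    - [[35, 0, 0, -0.02, 0], [35, 0, 0, -0.06, 0], [35, 0, 0, -0.06, 0], [35, 0, 0, -0.03, 0], [35, 0, 0, 0, 0]]

```text
time: 10.73
tool_pos: [0.5356, -0.0067, 0.1726]
tool_rot: [0.004, 0.675, 0.738, 0.003]
contact_force: [-0.2, -1.0, 0.3]
gripper_width: 0.348
grasp_force: 0.0
```

```bash
cat >> h.py <<'E'
def comps(im,lo,hi,minA=8):
    m=cv2.inRange(cv2.cvtColor(im,cv2.COLOR_RGB2HSV),np.array(lo),np.array(hi))
    n,l,st,ce=cv2.connectedComponentsWithStats(m); return m,[(st[i].tolist(),ce[i].round(1).tolist()) for i in range(1,n) if st[i][4]>=minA]
E
python3 - <<'E'
from h import *
c=get_calibration("scene");im=grab_frame("scene")
crop=im[180:250,255:355]
for p in ((196,284),(205,284),(208,282),(210,286),(212,290)): print(p,im[p])
m,C=comps(crop,(14,90,150),(28,200,255));print([(a[0]+255,a[1]+180,a[2:],b) for a,b in C])
cv2.imwrite("pics/s7.png",crop[:,:,::-1])
w=grab_frame("wrist");cv2.imwrite("pics/w7.png",w[:,:,::-1]);np.save("w7.npy",get_calibration("wrist"),allow_pickle=True)
o=np.array([.5275,-.0062]);d=np.array([np.cos(.087),np.sin(.087)])
print("level expect",px(c,[np.r_[o+k*d,.0425] for k in(.085,.015)]))
plan(.531,-.0062,.067,5)
E
```

```text
(196, 284) [70 43 31]
(205, 284) [230 206 161]
(208, 282) [191 152 102]
(210, 286) [156 129  92]
(212, 290) [175 158 131]
[(274, 180, [6, 2, 11], [21.3, 0.5]), (282, 206, [27, 9, 90], [38.2, 29.8]), (255, 209, [41, 25, 344], [17.7, 42.5]), (255, 217, [5, 4, 9], [2.1, 38.6]), (265, 229, [37, 21, 345], [29.7, 61.6]), (255, 235, [12, 12, 110], [4.6, 60.2])]
level expect [[281.72062485 206.89894393]
 [301.00703944 212.15625367]]
t 10.83 tcp [ 0.5328 -0.0063  0.1671] yaw 95.11 | turn total 15.02 tool shift x -0.0029 y -0.0004 z 0.1668 (units)
```

View pics/w7.png

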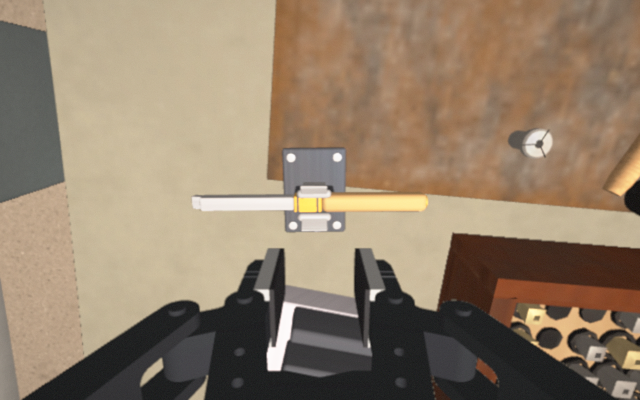

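The view shows the long graver level in the jaws: ferrule (295-325,203), tip (193,203), handle end (428,203). That's about 4 mm from the clip centre, so it's seated. Next I take it by the handle.

>>> move_arm:
  targets:
    - [[40, 0, 0, 0, -1], [40, 0, 0, 0, -1], [40, 0, 0, 0, -1], [40, 0, 0, 0, -1], [40, 0, 0, 0, -1]]

```text
time: 11.25
tool_pos: [0.5308, -0.006, 0.1635]
tool_rot: [-0.002, 0.459, 0.889, -0.001]
contact_force: [0.9, 0.5, -0.4]
gripper_width: 0.402
grasp_force: 0.0
```

>>> move_arm:
  targets:
    - [[40, 0, 0, 0, -1], [40, 0, 0, 0, -1], [40, 0, 0, 0, -1], [40, 0, 0, 0, -1], [40, 0, 0, 0, -1]]

```text
time: 11.67
tool_pos: [0.5308, -0.006, 0.1635]
tool_rot: [-0.002, 0.213, 0.977, -0.0]
contact_force: [-0.4, 0.1, -0.9]
gripper_width: 0.403
grasp_force: 0.0
```

>>> move_arm:
  targets:
    - [[40, 0, 0, 0, -1], [40, 0, 0, 0, -1], [40, 0, 0, 0, -1], [40, 0, 0, 0, -1], [40, 0, 0, 0, -1]]

```text
time: 12.08
tool_pos: [0.5308, -0.006, 0.1635]
tool_rot: [-0.002, -0.047, 0.999, 0.0]
contact_force: [0.1, 0.9, 0.1]
gripper_width: 0.401
grasp_force: 0.0
```

>>> move_arm:
  targets:
    - [[40, -0.047, 0, 0, 0], [40, 0, 0, 0.04, 0], [40, 0, 0, 0.05, 0], [40, 0, 0, 0, 0], [40, 0, 0, 0, 0]]

```text
time: 12.5
tool_pos: [0.5575, -0.0033, 0.1083]
tool_rot: [-0.004, -0.045, 0.999, 0.001]
contact_force: [-0.0, 0.5, 0.6]
gripper_width: 0.402
grasp_force: 0.0
```

```bash
python3 - <<'E'
from h import *
s=state();plan(.5609,-.0036,.042,185);w=grab_frame("wrist");c=get_calibration("wrist");cv2.imwrite("pics/w8.png",w[:,:,::-1])
m,C=comps(w,(12,80,170),(26,220,255),80);print(C)
for st,ce in C: print(ce,ray(c,[ce],.042))
E
```

```text
t 12.50 tcp [ 0.5575 -0.0033  0.1083] yaw -174.89 | turn total -59.98 tool shift x -0.0057 y -0.0010 z 0.1105 (units)
[([301, 159, 23, 5, 112], [312.1, 161.0]), ([301, 165, 23, 25, 402], [312.9, 177.3]), ([302, 192, 24, 129, 2878], [313.4, 255.7]), ([556, 198, 84, 67, 3849], [598.8, 225.9]), ([588, 272, 33, 116, 2214], [603.5, 326.2])]
[312.1, 161.0] [[ 0.52016475 -0.00844031]]
[312.9, 177.3] [[ 0.52879365 -0.00730235]]
[313.4, 255.7] [[ 0.57377899 -0.00326837]]
[598.8, 225.9] [[0.54226568 0.14959714]]
[603.5, 326.2] [[0.60329112 0.17062468]]
```

>>> move_arm:
  targets:
    - [[40, 0, -0.0012, 0.035, 0], [40, 0, 0, 0.04, 0], [40, 0, 0, 0.037, 0], [40, 0, 0, 0, 0], [0, 0, 0, 0, 0]]

```text
time: 12.97
tool_pos: [0.5603, -0.0044, 0.0455]
tool_rot: [-0.0, -0.045, 0.999, 0.0]
contact_force: [0.4, -0.5, -0.5]
gripper_width: 0.274
grasp_force: 0.0
```

>>> move_arm:
  targets:
    - [[0, 0, 0, 0, 0], [0, 0, 0, 0, 0], [0, 0, 0, 0, 0], [0, 0, 0, 0, 0]]

```text
time: 13.3
tool_pos: [0.5621, -0.0049, 0.0472]
tool_rot: [0.002, -0.045, 0.999, -0.001]
contact_force: [0.8, -2.2, 3.2]
gripper_width: 0.136
grasp_force: 60.2
```

>>> move_arm:
  targets:
    - [[0, 0, 0, -0.008, 0], [0, 0, 0, -0.008, 0], [0, 0, 0, -0.008, 0], [0, 0, 0, -0.008, 0], [0, 0, 0, -0.01, 0]]

```text
time: 13.72
tool_pos: [0.5605, -0.0041, 0.0709]
tool_rot: [-0.0, -0.044, 0.999, 0.0]
contact_force: [-0.5, 0.5, -1.3]
gripper_width: 0.137
grasp_force: 59.7
```

>>> move_arm:
  targets:
    - [[0, 0, 0, -0.03, 0], [0, 0, 0, -0.04, 0], [0, 0, 0, -0.04, 0], [0, 0, 0, 0, 0], [0, 0, 0, 0, 0]]

```text
time: 14.13
tool_pos: [0.562, -0.0043, 0.1389]
tool_rot: [0.002, -0.045, 0.999, -0.0]
contact_force: [0.6, 0.1, -0.8]
gripper_width: 0.136
grasp_force: 59.7
```

```bash
python3 - <<'E'
from h import *
s=state();plan(.5609,-.0036,.13,185);print(s["gripper_width"],s["grasp_force"])
w=grab_frame("wrist");c=get_calibration("wrist");cv2.imwrite("pics/w9.png",w[:,:,::-1])
m,C=comps(w,(12,80,170),(26,220,255),80);print(C)
E
```

```text
t 14.13 tcp [ 0.562  -0.0043  0.1389] yaw -174.89 | turn total -59.98 tool shift x 0.0017 y 0.0014 z 0.0148 (units)
0.13641111888581126 59.72124516963959
[([302, 175, 34, 7, 228], [318.4, 178.0]), ([531, 174, 109, 61, 4312], [584.8, 199.0]), ([302, 185, 34, 35, 1173], [318.5, 201.9]), ([302, 223, 34, 154, 4649], [319.3, 298.5]), ([606, 233, 34, 129, 3361], [625.8, 303.8]), ([554, 239, 28, 127, 2147], [566.8, 300.6]), ([560, 364, 80, 10, 383], [599.2, 368.4]), ([0, 383, 13, 17, 124], [4.0, 393.4])]
```

View pics/w9.png

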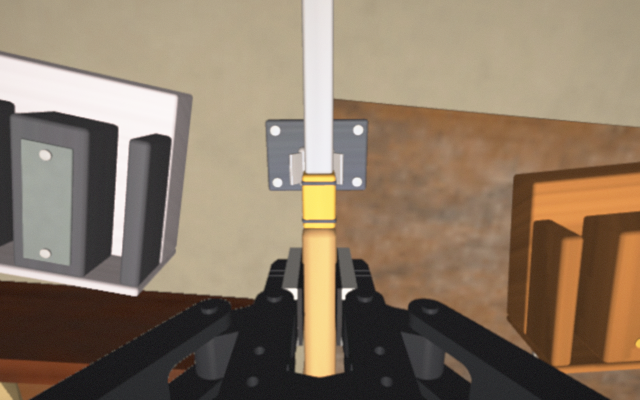

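The view shows the graver held level by its handle, with the ferrule at (319,202). I'll bring it back towards the robot, turn it round and hover over the left slot of the demagnetiser.

>>> move_arm:
  targets:
    - [[0, 0.0376, -0.0423, 0, 0], [0, 0.0376, -0.0423, 0, 0], [0, 0.0376, -0.0423, 0, 0], [0, 0.0376, -0.0423, 0, 0], [0, 0, 0, 0, 1]]

```text
time: 14.6
tool_pos: [0.4759, -0.1162, 0.1339]
tool_rot: [-0.003, 0.01, 1.0, 0.0]
contact_force: [0.1, -0.7, -0.7]
gripper_width: 0.134
grasp_force: 59.8
```

>>> move_arm:
  targets:
    - [[0, 0, 0, 0, 1], [0, 0, 0, 0, 1], [0, 0, 0, 0, 1], [0, 0, 0, 0, 1], [0, 0, 0, 0, 1]]

```text
time: 15.02
tool_pos: [0.4785, -0.1131, 0.1343]
tool_rot: [-0.002, 0.269, 0.963, 0.0]
contact_force: [0.2, -0.7, -0.9]
gripper_width: 0.14
grasp_force: 59.7
```

>>> move_arm:
  targets:
    - [[0, 0, 0, 0, 1], [0, 0, 0, 0, 1], [0, 0, 0, 0, 1], [0, 0, 0, 0, 1], [0, 0, 0, 0, 1]]

```text
time: 15.43
tool_pos: [0.4785, -0.113, 0.1343]
tool_rot: [-0.002, 0.509, 0.861, -0.0]
contact_force: [0.5, 0.3, 0.0]
gripper_width: 0.138
grasp_force: 59.7
```

>>> move_arm:
  targets:
    - [[0, 0, 0, 0, 1], [0, 0, 0, 0, 1], [0, 0, 0, 0, 1], [0, 0, 0, 0, 1], [0, 0, 0, 0, 1]]

```text
time: 15.85
tool_pos: [0.4785, -0.113, 0.1343]
tool_rot: [-0.002, 0.714, 0.7, -0.001]
contact_force: [0.8, 0.6, 0.1]
gripper_width: 0.138
grasp_force: 59.7
```

>>> move_arm:
  targets:
    - [[0, 0, 0, 0, 1], [0, 0, 0, 0, 1], [0, 0, 0, 0, 1], [0, 0, 0, 0, 1], [0, 0, 0, 0, 1]]

```text
time: 16.27
tool_pos: [0.4785, -0.113, 0.1343]
tool_rot: [-0.002, 0.871, 0.491, -0.001]
contact_force: [0.0, -0.5, -0.5]
gripper_width: 0.132
grasp_force: 59.7
```

>>> move_arm:
  targets:
    - [[0, 0, 0, 0, 1], [0, 0, 0, 0, 1], [0, 0, 0, 0, 1], [0, 0, 0, 0, 1], [0, 0, 0, 0, 1]]

```text
time: 16.68
tool_pos: [0.4785, -0.113, 0.1343]
tool_rot: [-0.001, 0.969, 0.249, -0.001]
contact_force: [-0.1, 0.6, -0.5]
gripper_width: 0.138
grasp_force: 59.7
```

>>> move_arm:
  targets:
    - [[0, 0, 0, 0, 1], [0, 0, 0, 0, 1], [0, 0, 0, 0, 1], [0, 0, 0, 0, 1], [0, 0, 0, 0, 1]]

```text
time: 17.1
tool_pos: [0.4785, -0.113, 0.1342]
tool_rot: [-0.001, 1.0, -0.01, -0.002]
contact_force: [-0.0, -0.8, -0.4]
gripper_width: 0.138
grasp_force: 59.7
```

>>> move_arm:
  targets:
    - [[0, 0, 0, 0, 1], [0, 0, 0, 0, 0], [0, 0, 0, 0, 0]]

```text
time: 17.35
tool_pos: [0.4788, -0.1131, 0.1348]
tool_rot: [-0.001, 0.998, -0.059, -0.001]
contact_force: [1.0, -0.3, -1.6]
gripper_width: 0.141
grasp_force: 59.7
```

```bash
python3 - <<'E'
from h import *
s=state();plan(.480,-.1126,.042,-6.9);print(s["gripper_width"],s["grasp_force"])
w=grab_frame("wrist");c=get_calibration("wrist");cv2.imwrite("pics/w10.png",w[:,:,::-1]);np.save("w10.npy",c,allow_pickle=True)
g=cv2.cvtColor(w,cv2.COLOR_RGB2GRAY)
for r in (20,40,60,80,100,120,140): print(r,g[r,180:460:7].tolist())
E
```

```text
t 17.35 tcp [ 0.4788 -0.1131  0.1348] yaw -6.74 | turn total 0.03 tool shift x 0.0019 y -0.0011 z 0.1546 (units)
0.14083921593328802 59.71836447715759
20 [148, 146, 148, 148, 146, 146, 154, 151, 155, 154, 153, 152, 153, 152, 149, 105, 105, 104, 219, 215, 219, 222, 213, 236, 87, 107, 140, 157, 159, 158, 158, 155, 156, 157, 104, 103, 232, 232, 230, 55]
40 [152, 153, 151, 153, 153, 153, 152, 154, 154, 151, 156, 153, 156, 154, 157, 104, 107, 106, 218, 217, 219, 222, 234, 238, 90, 108, 159, 160, 160, 157, 158, 158, 157, 154, 106, 93, 233, 233, 232, 42]
60 [153, 151, 153, 154, 152, 155, 157, 158, 155, 155, 153, 156, 158, 156, 158, 104, 106, 107, 217, 218, 221, 224, 236, 227, 96, 107, 161, 159, 160, 162, 159, 160, 159, 160, 106, 145, 236, 235, 233, 42]
80 [153, 156, 154, 155, 156, 155, 157, 158, 158, 154, 157, 156, 159, 157, 158, 103, 105, 108, 216, 219, 220, 223, 233, 211, 101, 111, 162, 159, 160, 160, 158, 160, 163, 123, 108, 234, 233, 232, 109, 42]
100 [105, 109, 105, 157, 156, 157, 154, 158, 158, 160, 159, 159, 158, 158, 159, 100, 107, 107, 215, 218, 220, 223, 236, 179, 103, 111, 161, 160, 159, 161, 162, 157, 160, 102, 105, 236, 236, 236, 42, 44]
120 [106, 108, 109, 97, 157, 157, 157, 158, 156, 154, 157, 155, 152, 156, 157, 94, 105, 107, 208, 218, 220, 222, 236, 125, 105, 109, 160, 157, 158, 227, 157, 160, 160, 108, 95, 235, 235, 236, 45, 46]
140 [104, 107, 106, 110, 85, 154, 157, 156, 156, 158, 158, 159, 156, 156, 157, 94, 105, 106, 200, 217, 219, 222, 234, 88, 107, 108, 104, 109, 106, 103, 105, 105, 105, 109, 154, 235, 234, 165, 45, 46]
```

```bash
python3 - <<'E'
from h import *
w=cv2.imread("pics/w10.png");g=cv2.cvtColor(w,cv2.COLOR_BGR2GRAY);c=np.load("w10.npy",allow_pickle=True).item()
for r in (60,110): print(r,[(k,int(g[r,k])) for k in list(range(278,312))+list(range(330,362))])
O=np.array([.5125,-.177]);a=np.radians(-6.9);ex=np.array([np.cos(a),np.sin(a)]);ey=np.array([-ex[1],ex[0]])
for x in(.02,.05):
  for y,z in((.082,.062),(.07,.062),(.05,.062),(.05,.0295),(.07,.0295)): print(x,y,z,px(c,[np.r_[O+x*ex+y*ey,z]]).round(1))
E
```

```text
60 [(278, 158), (279, 157), (280, 142), (281, 111), (282, 90), (283, 92), (284, 99), (285, 104), (286, 107), (287, 107), (288, 107), (289, 109), (290, 108), (291, 108), (292, 106), (293, 108), (294, 107), (295, 107), (296, 107), (297, 106), (298, 104), (299, 107), (300, 101), (301, 96), (302, 107), (303, 143), (304, 184), (305, 206), (306, 217), (307, 221), (308, 219), (309, 219), (310, 220), (311, 219), (330, 216), (331, 191), (332, 170), (333, 193), (334, 236), (335, 241), (336, 240), (337, 240), (338, 240), (339, 241), (340, 241), (341, 227), (342, 153), (343, 73), (344, 43), (345, 54), (346, 74), (347, 90), (348, 96), (349, 102), (350, 106), (351, 110), (352, 107), (353, 108), (354, 107), (355, 107), (356, 109), (357, 110), (358, 110), (359, 112), (360, 126), (361, 151)]
110 [(278, 157), (279, 159), (280, 159), (281, 155), (282, 128), (283, 95), (284, 92), (285, 100), (286, 106), (287, 104), (288, 107), (289, 107), (290, 106), (291, 106), (292, 107), (293, 106), (294, 106), (295, 106), (296, 106), (297, 104), (298, 107), (299, 105), (300, 103), (301, 100), (302, 94), (303, 112), (304, 152), (305, 190), (306, 212), (307, 220), (308, 222), (309, 221), (310, 220), (311, 220), (330, 212), (331, 190), (332, 172), (333, 200), (334, 234), (335, 239), (336, 239), (337, 239), (338, 239), (339, 238), (340, 219), (341, 148), (342, 70), (343, 46), (344, 57), (345, 82), (346, 93), (347, 99), (348, 104), (349, 109), (350, 106), (351, 107), (352, 107), (353, 107), (354, 110), (355, 109), (356, 106), (357, 108), (358, 123), (359, 150), (360, 161), (361, 161)]
0.02 0.082 0.062 [[279.8 115.9]]
0.02 0.07 0.062 [[303.1 116. ]]
0.02 0.05 0.062 [[341.9 116. ]]
0.02 0.05 0.0295 [[338.7 113. ]]
0.02 0.07 0.0295 [[305.5 113. ]]
0.05 0.082 0.062 [[277.8  52.8]]
0.05 0.07 0.062 [[302.3  52.9]]
0.05 0.05 0.062 [[343.1  52.9]]
0.05 0.05 0.0295 [[339.6  59.3]]
0.05 0.07 0.0295 [[304.9  59.2]]
```

The slot model agrees with the picture to about 1 mm. I'll shift 2 mm right and lower the graver in.

>>> move_arm:
  targets:
    - [[0, 0, 0.0037, 0.035, 0], [0, 0, 0, 0.04, 0], [0, 0, 0, 0.035, 0], [0, 0, 0, 0.02, 0], [0, 0, 0, 0, 0]]

```text
time: 17.82
tool_pos: [0.4768, -0.1148, 0.0548]
tool_rot: [-0.001, 0.998, -0.06, -0.003]
contact_force: [-0.8, 0.5, -0.6]
gripper_width: 0.143
grasp_force: 59.7
```

>>> move_arm:
  targets:
    - [[0, 0, 0, 0.01, 0], [0, 0, 0, 0.01, 0], [0, 0, 0, 0, 0]]

```text
time: 18.07
tool_pos: [0.4803, -0.1161, 0.0468]
tool_rot: [0.0, 0.998, -0.06, 0.001]
contact_force: [-0.5, 0.3, -0.2]
gripper_width: 0.131
grasp_force: 59.8
```

```bash
python3 - <<'E'
from h import *
s=state();plan(.480,-.1126,.042,-6.9);print(s["gripper_width"],s["grasp_force"],s["contact_force"],s["ft_torque"])
E
```

```text
t 18.07 tcp [ 0.4803 -0.1161  0.0468] yaw -6.87 | turn total 0.01 tool shift x -0.0011 y -0.0058 z 0.0080 (units)
0.13109561002715373 59.81153726577759 [-0.47472205  0.30219848 -0.16824569] [0.01834702 0.01626959 0.00515702]
```

>>> move_arm:
  targets:
    - [[0, 0, 0, 0.004, 0], [0, 0, 0, 0, 0], [20, 0, 0, 0, 0], [40, 0, 0, 0, 0], [40, 0, 0, 0, 0]]

```text
time: 18.48
tool_pos: [0.4797, -0.1159, 0.0443]
tool_rot: [0.0, 0.998, -0.06, 0.0]
contact_force: [0.2, -0.2, -0.4]
gripper_width: 0.398
grasp_force: 0.0
```

>>> move_arm:
  targets:
    - [[40, 0, 0, 0, 0], [40, 0, 0, -0.04, 0], [40, 0, 0, -0.06, 0], [40, 0, 0, -0.06, 0], [40, 0, 0, 0, 0]]

```text
time: 18.9
tool_pos: [0.4837, -0.1175, 0.148]
tool_rot: [0.002, 0.998, -0.06, 0.006]
contact_force: [0.4, -1.5, 1.8]
gripper_width: 0.399
grasp_force: 0.0
```

```bash
cat >> h.py <<'E'
O=np.array([.5125,-.177]);_a=np.radians(-6.9);ex=np.array([np.cos(_a),np.sin(_a)]);ey=np.array([-ex[1],ex[0]])
def dem(P,o=O,a=_a):
    P=np.atleast_2d(P)-o; e=np.array([np.cos(a),np.sin(a)]); return np.c_[P@e,P@np.array([-e[1],e[0]])]
E
python3 - <<'E'
from h import *
s=state();plan(.480,-.1126,.042,-6.9)
w=grab_frame("wrist");c=get_calibration("wrist");cv2.imwrite("pics/w11.png",w[:,:,::-1]);np.save("w11.npy",c,allow_pickle=True)
m,C=comps(w,(12,80,170),(28,255,255),60)
for st,ce in C: print(st,ce,dem(ray(c,[ce,(st[0]+st[2]/2,st[1]),(st[0]+st[2]/2,st[1]+st[3])],.042)).round(4).tolist())
E
```

```text
t 18.90 tcp [ 0.4837 -0.1175  0.148 ] yaw -6.87 | turn total 0.00 tool shift x -0.0072 y -0.0073 z 0.1766 (units)
[308, 147, 19, 5, 80] [316.8, 149.3] [[0.0035, 0.0594], [0.0049, 0.059], [0.0019, 0.059]]
[308, 154, 19, 20, 379] [317.0, 163.5] [[-0.0052, 0.0593], [0.0007, 0.059], [-0.0119, 0.059]]
[307, 176, 20, 111, 2077] [317.0, 230.4] [[-0.0494, 0.0594], [-0.0131, 0.0594], [-0.0905, 0.0595]]
```

The long graver lies in the left slot: ferrule centre at x = -4.5 mm, y = 59 mm in the demagnetiser frame, and level. Now the middle graver.

>>> move_arm:
  targets:
    - [[40, 0, 0, 0, -1], [40, 0, 0, 0, -1], [40, 0, 0, 0, -1]]

```text
time: 19.2
tool_pos: [0.4786, -0.1155, 0.1385]
tool_rot: [-0.001, 0.995, 0.099, -0.001]
contact_force: [0.7, -0.4, 0.2]
gripper_width: 0.401
grasp_force: 0.0
```

>>> move_arm:
  targets:
    - [[40, 0.0134, -0.0531, 0, 0], [40, 0.0134, -0.0531, 0, 0], [40, 0.0134, -0.0531, 0, 0], [40, 0.0134, -0.0531, 0, 0], [40, 0.0134, -0.0531, 0, 0]]

```text
time: 19.62
tool_pos: [0.4871, 0.0497, 0.1384]
tool_rot: [-0.0, 0.995, 0.097, -0.001]
contact_force: [1.1, -0.3, -0.3]
gripper_width: 0.401
grasp_force: 0.0
```

>>> move_arm:
  targets:
    - [[40, 0.0134, -0.0531, 0, 0], [40, 0.0134, -0.0531, 0, 0], [40, 0.0134, -0.0531, 0, 0], [40, 0.0134, -0.0531, 0, 0], [40, 0.0134, -0.0531, 0, 0]]

```text
time: 20.03
tool_pos: [0.4958, 0.2138, 0.1383]
tool_rot: [0.0, 0.995, 0.097, -0.001]
contact_force: [1.6, -1.3, 0.8]
gripper_width: 0.397
grasp_force: 0.0
```

>>> move_arm:
  targets:
    - [[40, 0, 0, 0, 0], [40, 0, 0, 0, 0], [40, 0, 0, 0, 0]]

```text
time: 20.28
tool_pos: [0.4961, 0.212, 0.1385]
tool_rot: [0.0, 0.995, 0.097, -0.001]
contact_force: [-0.4, -1.1, 0.2]
gripper_width: 0.395
grasp_force: 0.0
```

```bash
python3 - <<'E'
from h import *
s=state();plan(.498,.212,.042,11)
w=grab_frame("wrist");c=get_calibration("wrist");cv2.imwrite("pics/w12.png",w[:,:,::-1]);np.save("w12.npy",c,allow_pickle=True)
m,C=comps(w,(20,120,150),(30,255,255),60)   # brass
for st,ce in C: print("brass",st,ce,ray(c,[ce],.042).round(4))
m,C=comps(w[:270],(0,0,175),(180,40,255),150)
for st,ce in C: print("steel",st,ce,ray(c,[ce,(ce[0],st[1]),(ce[0],st[1]+st[3])],.041).round(4).tolist())
for r in (150,170,190,210,230): print(r,[k for k in range(260,380) if w[r,k].min()>185])
E
```

```text
t 20.28 tcp [0.4961 0.212  0.1385] yaw 11.14 | turn total 0.02 tool shift x 0.0031 y 0.0006 z 0.1609 (units)
brass [264, 111, 14, 14, 154] [270.5, 117.6] [[0.5489 0.2529]]
brass [379, 112, 13, 14, 147] [384.9, 118.1] [[0.5612 0.1877]]
brass [316, 131, 19, 4, 73] [325.4, 132.5] [[0.5466 0.2199]]
brass [316, 137, 19, 21, 389] [324.9, 147.2] [[0.5381 0.2185]]
steel [89, 0, 17, 270, 3111] [97.4, 131.1] [[0.5215, 0.3507], [0.5906, 0.3514], [0.4307, 0.3488]]
steel [316, 164, 17, 89, 1381] [323.9, 208.5] [[0.5003, 0.2116], [0.5279, 0.2171], [0.4705, 0.2057]]
150 []
170 [318, 319, 320, 321, 322, 323, 324, 325, 326, 327, 328, 329, 330, 331]
190 [318, 319, 320, 321, 322, 323, 324, 325, 326, 327, 328, 329, 330, 331]
210 [317, 318, 319, 320, 321, 322, 323, 324, 325, 326, 327, 328, 329, 330]
230 [317, 318, 319, 320, 321, 322, 323, 324, 325, 326, 327, 328, 329, 330]
```

The middle graver is where it was: ferrule (0.538, 0.219), yaw 11°. I'll pick it up.

>>> move_arm:
  targets:
    - [[40, 0.003, 0.003, 0.035, 0], [40, 0, 0, 0.045, 0], [40, 0, 0, 0.045, 0], [40, 0, 0, 0.033, 0], [40, 0, 0, 0, 0]]

```text
time: 20.75
tool_pos: [0.4952, 0.2084, 0.0399]
tool_rot: [0.001, 0.995, 0.096, -0.005]
contact_force: [-1.8, 0.2, -0.5]
gripper_width: 0.397
grasp_force: 0.0
```

>>> move_arm:
  targets:
    - [[0, 0, 0, 0, 0], [0, 0, 0, 0, 0], [0, 0, 0, 0, 0], [0, 0, 0, 0, 0], [0, 0, 0, 0, 0]]

```text
time: 21.17
tool_pos: [0.4999, 0.2111, 0.0465]
tool_rot: [-0.0, 0.995, 0.097, 0.001]
contact_force: [-0.5, 0.3, 0.6]
gripper_width: 0.102
grasp_force: 61.0
```

>>> move_arm:
  targets:
    - [[0, 0, 0, -0.03, 0], [0, 0, 0, -0.05, 0], [0, 0, 0, -0.05, 0], [0, 0, 0, 0, 0.5], [0, 0, 0, 0, 0.5]]

```text
time: 21.58
tool_pos: [0.5011, 0.2116, 0.127]
tool_rot: [-0.001, 0.999, 0.043, 0.003]
contact_force: [0.4, 0.9, -0.4]
gripper_width: 0.097
grasp_force: 60.9
```

```bash
python3 - <<'E'
from h import *
s=state();plan(.4907,-.0095,.12,5);print(s["gripper_width"],s["grasp_force"])
E
```

```text
t 21.58 tcp [0.5011 0.2116 0.127 ] yaw 4.98 | turn total -0.00 tool shift x -0.0494 y 0.3656 z 0.0117 (units)
0.09706568913849335 60.91934323310852
```

>>> move_arm:
  targets:
    - [[0, -0.0062, 0.0522, 0, 0], [0, -0.0062, 0.0522, 0, 0], [0, -0.0062, 0.0522, 0, 0], [0, -0.0062, 0.0522, 0, 0], [0, -0.0062, 0.0522, 0, 0]]

```text
time: 22.0
tool_pos: [0.4944, 0.0521, 0.1239]
tool_rot: [0.0, 0.999, 0.045, 0.001]
contact_force: [1.9, -0.8, -0.9]
gripper_width: 0.1
grasp_force: 61.0
```

>>> move_arm:
  targets:
    - [[0, -0.0062, 0.0522, 0, 0], [0, -0.0062, 0.0522, 0, 0], [0, 0, 0, 0.03, 0], [0, 0, 0, 0, 0], [0, 0, 0, 0, 0]]

```text
time: 22.42
tool_pos: [0.4918, -0.0097, 0.1046]
tool_rot: [-0.0, 0.999, 0.044, -0.001]
contact_force: [-0.3, 0.3, -0.6]
gripper_width: 0.104
grasp_force: 60.9
```

```bash
python3 - <<'E'
from h import *
s=state();plan(.4921,-.0100,.058,5);print(s["gripper_width"],s["grasp_force"])
w=grab_frame("wrist");c=get_calibration("wrist");cv2.imwrite("pics/w13.png",w[:,:,::-1])
m,C=comps(w,(20,120,150),(30,255,255),60)
for st,ce in C: print("brass",st,ce,ray(c,[ce],.099).round(4))
# foot holes: white spots on dark
m,C=comps(w,(0,0,200),(180,45,255),15)
for st,ce in C:
  if st[4]<200 and 220<ce[0]<420: print("white",st,ce,ray(c,[ce],.009).round(4))
E
```

```text
t 22.42 tcp [ 0.4918 -0.0097  0.1046] yaw 5.08 | turn total 0.01 tool shift x 0.0005 y 0.0005 z 0.0776 (units)
0.10410710288538565 60.949026346206665
brass [305, 166, 31, 6, 183] [320.1, 168.5] [[ 0.5392 -0.0032]]
brass [305, 176, 31, 35, 1027] [320.0, 193.0] [[ 0.5304 -0.004 ]]
brass [521, 200, 28, 23, 329] [534.1, 212.4] [[ 0.53  -0.081]]
brass [305, 215, 30, 3, 89] [319.7, 216.0] [[ 0.5218 -0.0046]]
white [367, 115, 12, 11, 101] [372.5, 120.2] [[ 0.5526 -0.0326]]
white [270, 116, 11, 11, 97] [275.2, 121.2] [[0.5471 0.0235]]
white [294, 148, 6, 37, 136] [295.6, 166.6] [[0.5215 0.0099]]
white [273, 177, 11, 11, 89] [278.0, 182.1] [[0.511  0.0199]]
white [366, 176, 10, 11, 85] [370.4, 181.3] [[ 0.5165 -0.0361]]
white [294, 289, 8, 10, 40] [298.8, 292.1] [[0.437  0.0018]]
white [338, 289, 8, 10, 36] [340.0, 291.8] [[ 0.4396 -0.0256]]
```

>>> move_arm:
  targets:
    - [[0, 0.001, 0.0035, 0.025, 0], [0, 0, 0, 0.025, 0], [0, 0, 0, 0.013, 0], [0, 0, 0, 0.014, 0], [0, 0, 0, 0, 0]]

```text
time: 22.88
tool_pos: [0.4935, -0.0113, 0.0587]
tool_rot: [0.0, 0.999, 0.045, -0.0]
contact_force: [-1.0, -1.2, -0.6]
gripper_width: 0.1
grasp_force: 61.6
```

>>> move_arm:
  targets:
    - [[0, 0, 0, 0.004, 0], [0, 0, 0, 0.004, 0], [0, 0, 0, 0, 0]]

```text
time: 23.13
tool_pos: [0.4937, -0.0117, 0.0543]
tool_rot: [0.0, 0.999, 0.045, 0.0]
contact_force: [1.2, -0.3, -0.4]
gripper_width: 0.1
grasp_force: 61.7
```

>>> move_arm:
  targets:
    - [[14, 0, 0, 0, 0], [22, 0, 0, 0, 0], [35, 0, 0, 0, 0], [35, 0, 0, 0, 0], [35, 0, 0, 0, 0]]

```text
time: 23.55
tool_pos: [0.4934, -0.0118, 0.0542]
tool_rot: [-0.0, 0.999, 0.045, -0.0]
contact_force: [0.6, 0.4, -0.2]
gripper_width: 0.348
grasp_force: 0.0
```

>>> move_arm:
  targets:
    - [[35, 0, 0, -0.03, 0], [35, 0, 0, -0.05, 0], [35, 0, 0, -0.05, 0], [35, 0, 0, -0.01, 0], [35, 0, 0, 0, 0]]

```text
time: 23.97
tool_pos: [0.4955, -0.0122, 0.1415]
tool_rot: [0.001, 0.999, 0.045, 0.003]
contact_force: [-0.4, 0.1, 0.4]
gripper_width: 0.349
grasp_force: 0.0
```

```bash
python3 - <<'E'
from h import *
s=state();plan(.531,-.0067,.12,95)
w=grab_frame("wrist");c=get_calibration("wrist");cv2.imwrite("pics/w14.png",w[:,:,::-1]);np.save("w14.npy",c,allow_pickle=True)
m,C=comps(w,(12,80,170),(30,255,255),60)
for st,ce in C: print("tan",st,ce)
m,C=comps(w[:300],(0,0,175),(180,40,255),100)
for st,ce in C:print("steel",st,ce)
E
```

```text
t 23.97 tcp [ 0.4955 -0.0122  0.1415] yaw 5.11 | turn total -14.98 tool shift x 0.0039 y 0.0597 z 0.0358 (units)
tan [0, 0, 42, 88, 1696] [18.4, 44.6]
tan [306, 19, 26, 129, 2943] [318.5, 81.7]
tan [0, 80, 95, 61, 3869] [44.5, 114.9]
tan [309, 149, 21, 22, 459] [319.0, 159.5]
tan [309, 172, 21, 4, 75] [319.4, 173.6]
tan [449, 189, 57, 113, 2173] [476.1, 246.5]
steel [539, 8, 101, 33, 1252] [589.4, 23.8]
steel [444, 33, 63, 187, 1270] [466.1, 174.1]
steel [501, 43, 58, 141, 1063] [529.6, 111.1]
steel [623, 65, 13, 12, 120] [628.8, 70.7]
steel [330, 139, 18, 39, 580] [338.3, 159.1]
steel [290, 140, 19, 38, 597] [299.8, 159.5]
steel [311, 176, 17, 88, 1402] [319.5, 219.2]
steel [575, 176, 12, 12, 106] [580.3, 181.3]
steel [495, 191, 145, 65, 4474] [568.5, 225.1]
```

The graver rests centred between the jaws (ferrule cols 309-330, jaws 290-309 and 330-348). I'll turn and press as before.

>>> move_arm:
  targets:
    - [[35, 0, 0, 0, -1], [35, 0, 0, 0, -1], [35, 0, 0, 0, -1], [35, 0, 0, 0, -1], [35, 0, 0, 0, -1]]

```text
time: 24.43
tool_pos: [0.4919, -0.0116, 0.1355]
tool_rot: [-0.001, 0.953, 0.304, -0.002]
contact_force: [0.3, 0.1, -0.5]
gripper_width: 0.354
grasp_force: 0.0
```

>>> move_arm:
  targets:
    - [[35, 0, 0, 0, -1], [35, 0, 0, 0, -1], [35, 0, 0, 0, -1], [35, 0, 0, 0, -1], [35, 0, 0, 0, -1]]

```text
time: 24.85
tool_pos: [0.4919, -0.0116, 0.1355]
tool_rot: [-0.001, 0.841, 0.54, -0.002]
contact_force: [-1.0, 0.3, 0.0]
gripper_width: 0.347
grasp_force: 0.0
```

>>> move_arm:
  targets:
    - [[35, 0, 0, 0, -1], [35, 0, 0, 0, -1], [35, 0, 0, 0, -1], [35, 0, 0, 0, -1], [35, 0, 0, 0, -1]]

```text
time: 25.27
tool_pos: [0.4919, -0.0116, 0.1355]
tool_rot: [-0.002, 0.673, 0.74, -0.001]
contact_force: [0.3, -0.4, -0.0]
gripper_width: 0.349
grasp_force: 0.0
```

>>> move_arm:
  targets:
    - [[35, 0.001, 0.03, 0, 0], [35, 0, 0.032, 0, 0], [35, 0, 0, 0.04, 0], [35, 0, 0, 0.04, 0], [35, 0, 0, 0, 0]]

```text
time: 25.68
tool_pos: [0.5255, -0.0071, 0.0828]
tool_rot: [-0.005, 0.675, 0.738, -0.004]
contact_force: [-0.7, 0.5, -1.4]
gripper_width: 0.352
grasp_force: 0.0
```

>>> move_arm:
  targets:
    - [[35, 0, 0, 0.01, 0], [35, 0, 0, 0.01, 0], [35, 0, 0, 0.008, 0], [35, 0, 0, 0, 0]]

```text
time: 26.02
tool_pos: [0.5302, -0.0079, 0.073]
tool_rot: [-0.0, 0.675, 0.738, -0.0]
contact_force: [0.7, 0.7, 0.4]
gripper_width: 0.349
grasp_force: 0.0
```

>>> move_arm:
  targets:
    - [[35, 0, 0, 0.004, 0], [35, 0, 0, 0, 0]]

```text
time: 26.18
tool_pos: [0.5308, -0.008, 0.0714]
tool_rot: [0.0, 0.675, 0.738, 0.0]
contact_force: [0.5, 0.3, 0.6]
gripper_width: 0.347
grasp_force: 0.0
```

>>> move_arm:
  targets:
    - [[35, 0, 0, 0.004, 0], [35, 0, 0, 0, 0]]

```text
time: 26.35
tool_pos: [0.5305, -0.0079, 0.0686]
tool_rot: [0.0, 0.675, 0.738, 0.0]
contact_force: [-0.3, -0.2, -0.4]
gripper_width: 0.347
grasp_force: 0.0
```

>>> move_arm:
  targets:
    - [[35, 0, 0, 0.004, 0], [35, 0, 0, 0, 0]]

```text
time: 26.52
tool_pos: [0.5313, -0.008, 0.0673]
tool_rot: [0.001, 0.675, 0.738, 0.001]
contact_force: [-2.0, 0.2, 4.1]
gripper_width: 0.347
grasp_force: 2.3
```

>>> move_arm:
  targets:
    - [[35, 0, 0, 0.0025, 0], [35, 0, 0, 0, 0]]

```text
time: 26.68
tool_pos: [0.5315, -0.008, 0.0671]
tool_rot: [0.001, 0.675, 0.738, 0.0]
contact_force: [-6.6, 1.0, 11.6]
gripper_width: 0.352
grasp_force: 6.1
```

>>> move_arm:
  targets:
    - [[40, 0, 0, -0.02, 0], [40, 0, 0, -0.06, 0], [40, 0, 0, -0.06, 0], [40, 0, 0, -0.03, 0], [40, 0, 0, 0, 0]]

```text
time: 27.1
tool_pos: [0.5337, -0.0084, 0.1732]
tool_rot: [0.005, 0.675, 0.738, 0.003]
contact_force: [0.0, -0.6, 0.6]
gripper_width: 0.397
grasp_force: 0.0
```

```bash
python3 - <<'E'
from h import *
for f in (None,"pics/w7.png"):
  w=grab_frame("wrist") if f is None else cv2.imread(f)[:,:,::-1].copy()
  if f is None: plan(.561,-.005,.042,185); c=get_calibration("wrist");cv2.imwrite("pics/w15.png",w[:,:,::-1])
  else: c=np.load("w7.npy",allow_pickle=True).item()
  for n,lo,hi in(("tan",(12,80,170),(30,255,255)),("steel",(0,0,165),(180,40,255))):
    m,C=comps(w[170:240,150:470],lo,hi,50)
    for st,ce in C:
      x0,y0=st[0]+150,st[1]+170; print(f,n,x0,y0,st[2:],ray(c,[(x0,y0+st[3]/2),(x0+st[2],y0+st[3]/2)],.042).round(4).tolist())
E
```

```text
t 27.15 tcp [ 0.5323 -0.0082  0.1702] yaw 95.12 | turn total -14.98 tool shift x -0.0481 y 0.0011 z 0.2137 (units)
None tan 407 170 [27, 7, 118] [[0.592, 0.019], [0.6107, 0.0206]]
None tan 302 189 [116, 19, 1899] [[0.5205, -0.0053], [0.6026, 0.0018]]
None steel 217 183 [114, 25, 1439] [[0.4607, -0.0083], [0.5408, -0.0013]]
None steel 298 208 [33, 18, 487] [[0.5187, -0.0194], [0.5424, -0.0174]]
None steel 332 217 [9, 9, 65] [[0.5435, -0.0207], [0.5499, -0.0202]]
None steel 289 218 [9, 8, 62] [[0.5125, -0.0237], [0.519, -0.0232]]
pics/w7.png tan 410 170 [26, 11, 187] [[0.5932, 0.0204], [0.6109, 0.0219]]
pics/w7.png tan 293 193 [136, 20, 2263] [[0.5144, -0.0063], [0.6096, 0.002]]
pics/w7.png steel 298 186 [33, 12, 346] [[0.5173, 0.002], [0.5403, 0.004]]
pics/w7.png steel 191 196 [102, 15, 1351] [[0.4433, -0.0129], [0.5144, -0.0067]]
pics/w7.png steel 298 213 [33, 19, 531] [[0.519, -0.0205], [0.5425, -0.0184]]
pics/w7.png steel 288 221 [10, 9, 64] [[0.512, -0.0234], [0.5191, -0.0228]]
pics/w7.png steel 332 221 [10, 9, 66] [[0.5434, -0.0206], [0.5505, -0.02]]
```

The middle graver is seated level: it spans 0.4607-0.6026 m, so its centre is 0.5 mm from the clip's. I'll take it by the handle.

>>> move_arm:
  targets:
    - [[40, 0, 0, 0, -1], [40, 0, 0, 0, -1], [40, 0, 0, 0, -1], [40, 0, 0, 0, -1], [40, 0, 0, 0, -1]]

```text
time: 27.57
tool_pos: [0.5292, -0.0078, 0.1644]
tool_rot: [-0.002, 0.459, 0.889, -0.001]
contact_force: [-0.4, -0.1, 0.1]
gripper_width: 0.402
grasp_force: 0.0
```

>>> move_arm:
  targets:
    - [[40, 0, 0, 0, -1], [40, 0, 0, 0, -1], [40, 0, 0, 0, -1], [40, 0, 0, 0, -1], [40, 0, 0, 0, -1]]

```text
time: 27.98
tool_pos: [0.5291, -0.0077, 0.1644]
tool_rot: [-0.002, 0.213, 0.977, -0.0]
contact_force: [-0.1, -0.3, 0.9]
gripper_width: 0.399
grasp_force: 0.0
```

>>> move_arm:
  targets:
    - [[40, 0, 0, 0, -1], [40, 0, 0, 0, -1], [40, 0, 0, 0, -1], [40, 0, 0, 0, -1], [40, 0, 0, 0, -1]]

```text
time: 28.4
tool_pos: [0.5292, -0.0077, 0.1644]
tool_rot: [-0.002, -0.047, 0.999, 0.0]
contact_force: [0.9, 0.6, -0.7]
gripper_width: 0.4
grasp_force: 0.0
```

>>> move_arm:
  targets:
    - [[40, -0.0513, 0.0015, 0, 0], [40, 0, 0, 0.05, 0], [40, 0, 0, 0.045, 0], [40, 0, 0, 0, 0], [40, 0, 0, 0, 0]]

```text
time: 28.82
tool_pos: [0.5584, -0.0039, 0.1063]
tool_rot: [-0.004, -0.045, 0.999, 0.001]
contact_force: [-0.2, 0.2, -0.4]
gripper_width: 0.399
grasp_force: 0.0
```

```bash
python3 - <<'E'
from h import *
s=state();plan(.5614,-.0044,.0435,185);w=grab_frame("wrist");c=get_calibration("wrist");cv2.imwrite("pics/w16.png",w[:,:,::-1])
m,C=comps(w,(12,80,170),(30,255,255),80)
for st,ce in C: print(st,ce,ray(c,[ce],.042).round(4))
E
```

```text
t 28.82 tcp [ 0.5584 -0.0039  0.1063] yaw -174.89 | turn total -59.98 tool shift x -0.0049 y -0.0013 z 0.1047 (units)
[82, 0, 31, 123, 3360] [96.6, 57.8] [[ 0.481  -0.1143]]
[81, 120, 26, 31, 664] [93.8, 135.2] [[ 0.5176 -0.1189]]
[81, 148, 23, 8, 98] [91.2, 151.7] [[ 0.526 -0.121]]
[486, 157, 13, 15, 92] [491.7, 162.6] [[0.5136 0.0831]]
[304, 169, 20, 6, 114] [313.5, 171.6] [[ 0.5262 -0.0079]]
[304, 176, 21, 25, 517] [313.9, 188.1] [[ 0.535  -0.0069]]
[494, 176, 36, 26, 418] [511.5, 189.4] [[0.5267 0.0965]]
[460, 179, 11, 26, 146] [464.4, 192.0] [[0.5302 0.0724]]
[559, 198, 81, 69, 3775] [600.9, 225.8] [[0.5424 0.1482]]
[302, 202, 26, 109, 2500] [314.8, 255.3] [[ 0.5734 -0.0032]]
[422, 248, 14, 15, 98] [427.8, 254.9] [[0.5676 0.0594]]
[460, 250, 28, 17, 212] [471.4, 257.0] [[0.5667 0.0836]]
[592, 271, 34, 120, 2377] [608.1, 327.6] [[0.6036 0.1708]]
[330, 282, 14, 20, 200] [336.4, 291.7] [[0.595  0.0111]]
```

>>> move_arm:
  targets:
    - [[40, 0, 0, 0.03, 0], [40, 0, 0, 0.04, 0], [40, 0, 0, 0.037, 0], [40, 0, 0, 0, 0], [0, 0, 0, 0, 0]]

```text
time: 29.28
tool_pos: [0.5609, -0.0043, 0.0459]
tool_rot: [-0.0, -0.045, 0.999, 0.0]
contact_force: [-0.6, -0.7, 0.1]
gripper_width: 0.272
grasp_force: 0.0
```

>>> move_arm:
  targets:
    - [[0, 0, 0, 0, 0], [0, 0, 0, 0, 0], [0, 0, 0, 0, 0], [0, 0, 0, 0, 0]]

```text
time: 29.62
tool_pos: [0.5625, -0.0047, 0.0475]
tool_rot: [0.002, -0.045, 0.999, -0.001]
contact_force: [1.1, -1.3, 4.3]
gripper_width: 0.142
grasp_force: 60.1
```

>>> move_arm:
  targets:
    - [[0, 0, 0, -0.008, 0], [0, 0, 0, -0.008, 0], [0, 0, 0, -0.008, 0], [0, 0, 0, -0.008, 0], [0, 0, 0, -0.01, 0]]

```text
time: 30.03
tool_pos: [0.5608, -0.0039, 0.071]
tool_rot: [-0.0, -0.044, 0.999, 0.0]
contact_force: [0.2, 0.8, -0.7]
gripper_width: 0.138
grasp_force: 59.5
```

>>> move_arm:
  targets:
    - [[0, 0, 0, -0.03, 0], [0, 0, 0, -0.04, 0], [0, 0, 0, -0.04, 0], [0, 0, 0, 0, 0], [0, 0, 0, 0, 0]]

```text
time: 30.45
tool_pos: [0.5623, -0.0041, 0.139]
tool_rot: [0.002, -0.045, 0.999, -0.0]
contact_force: [-0.6, -0.3, -1.5]
gripper_width: 0.138
grasp_force: 59.5
```

```bash
python3 - <<'E'
from h import *
s=state();plan(O[0]-.0397,O[1]+.0048,.13,185);print(s["gripper_width"],s["grasp_force"])
w=grab_frame("wrist");c=get_calibration("wrist");cv2.imwrite("pics/w17.png",w[:,:,::-1])
m,C=comps(w,(12,80,170),(30,255,255),80)
for st,ce in C:
  if 280<ce[0]<360: print(st,ce,ray(c,[ce],.135).round(4))
E
```

```text
t 30.45 tcp [ 0.5623 -0.0041  0.139 ] yaw -174.88 | turn total -59.98 tool shift x 0.1730 y -0.2661 z 0.0150 (units)
0.13769118922199208 59.5427405834198
[302, 191, 34, 7, 225] [318.3, 194.0] [[ 0.5218 -0.0057]]
[302, 200, 34, 35, 1145] [318.5, 217.2] [[ 0.5302 -0.0049]]
[302, 237, 34, 140, 4275] [319.3, 305.9] [[ 0.5654 -0.0015]]
```

Held level. Now to the middle slot, turned round.

>>> move_arm:
  targets:
    - [[0, 0.034, -0.0538, 0, 0], [0, 0.034, -0.0538, 0, 0], [0, 0.034, -0.0538, 0, 0], [0, 0.034, -0.0538, 0, 0], [0, 0.034, -0.0538, 0, 0]]

```text
time: 30.92
tool_pos: [0.4717, -0.1745, 0.1346]
tool_rot: [-0.001, -0.045, 0.999, 0.001]
contact_force: [0.7, -0.9, 0.2]
gripper_width: 0.136
grasp_force: 59.6
```

>>> move_arm:
  targets:
    - [[0, 0, 0, 0, 1], [0, 0, 0, 0, 1], [0, 0, 0, 0, 1], [0, 0, 0, 0, 1], [0, 0, 0, 0, 1]]

```text
time: 31.33
tool_pos: [0.4725, -0.1735, 0.1345]
tool_rot: [-0.002, 0.218, 0.976, 0.001]
contact_force: [-0.0, 0.6, -1.3]
gripper_width: 0.136
grasp_force: 59.6
```

>>> move_arm:
  targets:
    - [[0, 0, 0, 0, 1], [0, 0, 0, 0, 1], [0, 0, 0, 0, 1], [0, 0, 0, 0, 1], [0, 0, 0, 0, 1]]

```text
time: 31.75
tool_pos: [0.4726, -0.1734, 0.1345]
tool_rot: [-0.002, 0.463, 0.886, 0.0]
contact_force: [0.2, -0.5, -0.6]
gripper_width: 0.138
grasp_force: 59.6
```

>>> move_arm:
  targets:
    - [[0, 0, 0, 0, 1], [0, 0, 0, 0, 1], [0, 0, 0, 0, 1], [0, 0, 0, 0, 1], [0, 0, 0, 0, 1]]

```text
time: 32.17
tool_pos: [0.4726, -0.1733, 0.1345]
tool_rot: [-0.002, 0.677, 0.736, -0.0]
contact_force: [0.7, 0.5, -0.5]
gripper_width: 0.139
grasp_force: 59.6
```

>>> move_arm:
  targets:
    - [[0, 0, 0, 0, 1], [0, 0, 0, 0, 1], [0, 0, 0, 0, 1], [0, 0, 0, 0, 1], [0, 0, 0, 0, 1]]

```text
time: 32.58
tool_pos: [0.4726, -0.1733, 0.1344]
tool_rot: [-0.002, 0.844, 0.536, -0.001]
contact_force: [0.2, -0.3, -1.3]
gripper_width: 0.138
grasp_force: 59.6
```

>>> move_arm:
  targets:
    - [[0, 0, 0, 0, 1], [0, 0, 0, 0, 1], [0, 0, 0, 0, 1], [0, 0, 0, 0, 1], [0, 0, 0, 0, 1]]

```text
time: 33.0
tool_pos: [0.4726, -0.1733, 0.1344]
tool_rot: [-0.002, 0.954, 0.299, -0.001]
contact_force: [-0.6, -0.1, -0.6]
gripper_width: 0.139
grasp_force: 59.6
```

>>> move_arm:
  targets:
    - [[0, 0, 0, 0, 1], [0, 0, 0, 0, 1], [0, 0, 0, 0, 1], [0, 0, 0, 0, 1], [0, 0, 0, 0, 1]]

```text
time: 33.42
tool_pos: [0.4726, -0.1733, 0.1344]
tool_rot: [-0.001, 0.999, 0.042, -0.002]
contact_force: [-0.2, -0.3, -0.4]
gripper_width: 0.138
grasp_force: 59.6
```

>>> move_arm:
  targets:
    - [[0, 0, 0, 0, 1], [0, 0, 0, 0, 1], [0, 0, 0, 0, 0], [0, 0, 0, 0, 0]]

```text
time: 33.75
tool_pos: [0.4729, -0.1736, 0.135]
tool_rot: [-0.001, 0.998, -0.059, -0.001]
contact_force: [0.3, -0.5, 0.1]
gripper_width: 0.133
grasp_force: 59.5
```

```bash
python3 - <<'E'
from h import *
s=state();plan(.4736,-.1738,.0445,-6.9);print(s["gripper_width"],s["grasp_force"])
w=grab_frame("wrist");c=get_calibration("wrist");cv2.imwrite("pics/w18.png",w[:,:,::-1]);np.save("w18.npy",c,allow_pickle=True)
g=cv2.cvtColor(w,cv2.COLOR_RGB2GRAY)
for r in (60,110): print(r,[(k,int(g[r,k])) for k in range(286,352,2)])
for x in(.02,.05):
  for y,z in((.01,.062),(-.01,.062),(-.01,.0295),(.01,.0295)): print(x,y,z,px(c,[np.r_[O+x*ex+y*ey,z]]).round(1))
m,C=comps(w,(20,120,150),(30,255,255),60)
for st,ce in C: print("brass",st,ce,dem(ray(c,[ce],.132)).round(4),dem(ray(c,[ce],.042)).round(4))
E
```

```text
t 33.75 tcp [ 0.4729 -0.1736  0.135 ] yaw -6.74 | turn total 0.03 tool shift x 0.0012 y 0.0003 z 0.1509 (units)
0.13338479472790504 59.547826051712036
60 [(286, 162), (288, 145), (290, 108), (292, 108), (294, 107), (296, 108), (298, 106), (300, 94), (302, 119), (304, 196), (306, 221), (308, 220), (310, 219), (312, 220), (314, 221), (316, 222), (318, 222), (320, 224), (322, 222), (324, 220), (326, 218), (328, 219), (330, 208), (332, 166), (334, 234), (336, 237), (338, 237), (340, 225), (342, 71), (344, 58), (346, 88), (348, 102), (350, 106)]
110 [(286, 162), (288, 160), (290, 123), (292, 109), (294, 109), (296, 109), (298, 107), (300, 100), (302, 92), (304, 168), (306, 215), (308, 220), (310, 219), (312, 215), (314, 216), (316, 219), (318, 220), (320, 221), (322, 220), (324, 216), (326, 212), (328, 216), (330, 198), (332, 172), (334, 233), (336, 236), (338, 236), (340, 127), (342, 49), (344, 84), (346, 99), (348, 104), (350, 109)]
0.02 0.01 0.062 [[301.8 118.7]]
0.02 -0.01 0.062 [[340.5 118.8]]
0.02 -0.01 0.0295 [[337.6 115.4]]
0.02 0.01 0.0295 [[304.4 115.3]]
0.05 0.01 0.062 [[301.  56.]]
0.05 -0.01 0.062 [[341.7  56.1]]
0.05 -0.01 0.0295 [[338.4  61.9]]
0.05 0.01 0.0295 [[303.8  61.9]]
brass [212, 148, 19, 20, 357] [221.1, 157.5] [[0.0115 0.0339]] [[-0.0036  0.0587]]
brass [304, 192, 30, 5, 147] [318.4, 194.0] [[-0.0012  0.0011]] [[-0.0258  0.0015]]
brass [304, 202, 30, 32, 945] [318.5, 217.4] [[-0.0098  0.0011]] [[-0.0408  0.0014]]
brass [305, 238, 28, 4, 76] [318.9, 239.1] [[-0.0181  0.0009]] [[-0.0552  0.0011]]
```

>>> move_arm:
  targets:
    - [[0, 0.002, 0.0035, 0.035, 0], [0, 0, 0, 0.04, 0], [0, 0, 0, 0.035, 0], [0, 0, 0, 0.02, 0], [0, 0, 0, 0, 0]]

```text
time: 34.22
tool_pos: [0.4722, -0.175, 0.055]
tool_rot: [-0.002, 0.998, -0.059, -0.003]
contact_force: [-0.2, 1.0, -0.5]
gripper_width: 0.135
grasp_force: 59.5
```

>>> move_arm:
  targets:
    - [[0, 0, 0, 0.01, 0], [0, 0, 0, 0.01, 0], [0, 0, 0, 0, 0]]

```text
time: 34.47
tool_pos: [0.4756, -0.1768, 0.0473]
tool_rot: [0.0, 0.998, -0.06, 0.001]
contact_force: [-0.3, -0.1, -0.2]
gripper_width: 0.134
grasp_force: 59.6
```

>>> move_arm:
  targets:
    - [[0, 0, 0, 0.003, 0], [0, 0, 0, 0, 0], [20, 0, 0, 0, 0], [40, 0, 0, 0, 0], [40, 0, 0, 0, 0]]

```text
time: 34.88
tool_pos: [0.4749, -0.1764, 0.0451]
tool_rot: [0.0, 0.998, -0.06, 0.0]
contact_force: [1.1, -0.7, 0.3]
gripper_width: 0.398
grasp_force: 0.0
```

>>> move_arm:
  targets:
    - [[40, 0, 0, 0, 0], [40, 0, 0, -0.04, 0], [40, 0, 0, -0.06, 0], [40, 0, 0, -0.06, 0], [40, 0, 0, 0, 0]]

```text
time: 35.3
tool_pos: [0.4788, -0.1785, 0.149]
tool_rot: [0.003, 0.998, -0.06, 0.006]
contact_force: [0.8, -0.8, 0.5]
gripper_width: 0.398
grasp_force: 0.0
```

```bash
python3 - <<'E'
from h import *
s=state();plan(.53,-.3135,.14,-6.9)
w=grab_frame("wrist");c=get_calibration("wrist");cv2.imwrite("pics/w19.png",w[:,:,::-1]);np.save("w19.npy",c,allow_pickle=True)
m,C=comps(w,(12,80,170),(28,255,255),60)
for st,ce in C: print(st,ce,dem(ray(c,[ce,(st[0]+st[2]/2,st[1]),(st[0]+st[2]/2,st[1]+st[3])],.042)).round(4).tolist())
E
```

```text
t 35.30 tcp [ 0.4788 -0.1785  0.149 ] yaw -6.88 | turn total 0.00 tool shift x 0.1117 y 0.2131 z 0.0150 (units)
[211, 151, 17, 5, 82] [218.9, 153.0] [[0.0036, 0.0586], [0.0049, 0.0581], [0.0018, 0.0584]]
[308, 155, 18, 6, 80] [316.6, 157.6] [[0.0008, -0.0016], [0.0024, -0.0018], [-0.0014, -0.0018]]
[211, 157, 20, 21, 380] [220.3, 167.1] [[-0.0052, 0.0584], [0.0012, 0.0575], [-0.0121, 0.0585]]
[308, 162, 18, 20, 360] [316.5, 171.5] [[-0.008, -0.0015], [-0.002, -0.0018], [-0.0147, -0.0018]]
[213, 179, 24, 111, 1958] [224.9, 232.2] [[-0.0484, 0.0587], [-0.0127, 0.0561], [-0.0906, 0.0616]]
[306, 183, 20, 94, 1807] [315.5, 229.1] [[-0.0463, -0.0007], [-0.0154, -0.0011], [-0.081, -0.0009]]
```

Both gravers lie in their slots: the middle one's ferrule centre is at x ≈ -7 mm, y ≈ -1.5 mm. There are only two gravers, so the isolator is next.

>>> move_arm:
  targets:
    - [[40, 0.0284, 0.0544, 0, 0], [40, 0.0284, 0.0544, 0, 0], [40, 0.0284, 0.0544, 0, 0], [40, 0.0284, 0.0544, 0, 0], [40, 0, 0, 0, 0]]

```text
time: 35.77
tool_pos: [0.5274, -0.319, 0.1392]
tool_rot: [0.001, 0.998, -0.062, -0.0]
contact_force: [-0.8, 0.4, 0.8]
gripper_width: 0.395
grasp_force: 0.0
```

>>> move_arm:
  targets:
    - [[40, 0, 0, 0, 0], [40, 0, 0, 0, 0]]

```text
time: 35.93
tool_pos: [0.5259, -0.3134, 0.1391]
tool_rot: [-0.001, 0.998, -0.06, -0.001]
contact_force: [-0.1, 0.2, -0.2]
gripper_width: 0.402
grasp_force: 0.0
```

```bash
python3 - <<'E'
from h import *
s=state();plan(.5265,-.314,.068,-6.9)
w=grab_frame("wrist");c=get_calibration("wrist");cv2.imwrite("pics/w20.png",w[:,:,::-1]);np.save("w20.npy",c,allow_pickle=True)
print(px(c,[(.5265,-.314,.073)]))
E
```

```text
t 35.93 tcp [ 0.5259 -0.3134  0.1391] yaw -6.90 | turn total -0.00 tool shift x 0.0012 y 0.0009 z 0.1185 (units)
[[325.34310552 230.11111121]]
```

View pics/w20.png

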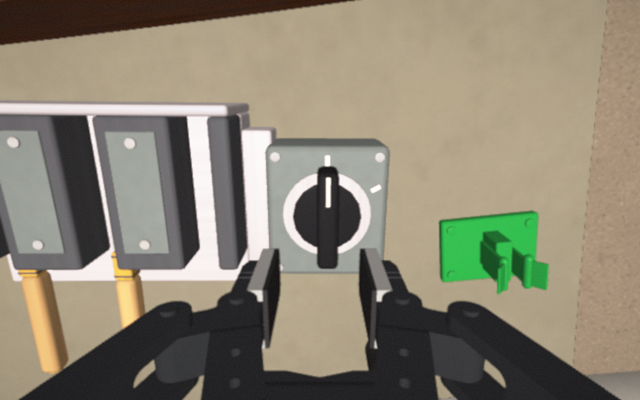

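The view shows the bar pointing straight along the tool's x axis at column 327.5, rows 168 to about 265. It lines up with the off mark, so it's off.

```bash
python3 - <<'E'
from h import *
c=np.load("w20.npy",allow_pickle=True).item()
P=ray(c,[(328,170),(327.5,262),(327.5,268)],.073);print(P,dem(P)); P2=P[0]-.032*ex; print("axis",P2,dem(P2))
plan(*P2,.067,-6.9)
E
```

```text
[[ 0.55943915 -0.31923169]
 [ 0.50741891 -0.3129883 ]
 [ 0.50374255 -0.31256497]] [[ 0.06368645 -0.13556243]
 [ 0.01129291 -0.13561381]
 [ 0.00759233 -0.13563521]]
axis [ 0.52767091 -0.31538731] [[ 0.03168645 -0.13556243]]
t 35.98 tcp [ 0.5259 -0.3129  0.1394] yaw -6.86 | turn total 0.01 tool shift x 0.0034 y 0.0037 z 0.1207 (units)
```

>>> move_arm:
  targets:
    - [[40, 0.0034, 0.0037, 0.03, 0], [40, 0, 0, 0.04, 0], [40, 0, 0, 0.035, 0], [40, 0, 0, 0.003, 0], [40, 0, 0, 0, 0]]

```text
time: 36.4
tool_pos: [0.528, -0.315, 0.0754]
tool_rot: [-0.0, 0.998, -0.059, -0.001]
contact_force: [-0.4, -0.8, 0.7]
gripper_width: 0.405
grasp_force: 0.0
```

>>> move_arm:
  targets:
    - [[0, 0, 0, 0, 0], [0, 0, 0, 0, 0], [0, 0, 0, 0, 0], [0, 0, 0, 0, 0], [0, 0, 0, 0, 0]]

```text
time: 36.82
tool_pos: [0.5281, -0.3178, 0.0766]
tool_rot: [0.002, 0.998, -0.06, 0.0]
contact_force: [-1.9, -5.8, -1.8]
gripper_width: 0.123
grasp_force: 61.0
```

>>> move_arm:
  targets:
    - [[0, 0, 0.002, 0, 0], [0, 0, 0, 0, 0.7], [0, 0, 0, 0, 0.8], [0, 0, 0, 0, 0.8], [0, 0, 0, 0, 0.8]]

```text
time: 37.23
tool_pos: [0.528, -0.3183, 0.0766]
tool_rot: [0.001, 0.975, -0.22, -0.0]
contact_force: [-2.0, -4.5, 0.4]
gripper_width: 0.126
grasp_force: 75.2
```

>>> move_arm:
  targets:
    - [[0, 0, 0, 0, 0.8], [0, 0, 0, 0, 0.8], [0, 0, 0, 0, 0.8], [0, 0, 0, 0, 0.8], [0, 0, 0, 0, 0.8]]

```text
time: 37.65
tool_pos: [0.5285, -0.3202, 0.0769]
tool_rot: [0.003, 0.908, -0.419, 0.002]
contact_force: [-0.7, -10.5, -4.3]
gripper_width: 0.116
grasp_force: 79.7
```

>>> move_arm:
  targets:
    - [[0, 0, 0, 0, 0.8], [0, 0, 0, 0, 0.8], [0, 0, 0, 0, 0.8], [0, 0, 0, 0, 0.6], [0, 0, 0, 0, 0]]

```text
time: 38.07
tool_pos: [0.5276, -0.3208, 0.0769]
tool_rot: [0.003, 0.831, -0.556, 0.002]
contact_force: [-2.6, -11.3, -0.6]
gripper_width: 0.121
grasp_force: 80.1
```

```bash
python3 - <<'E'
from h import *
s=state();plan(.5277,-.3154,.074,-66.9);print(s["gripper_width"],s["grasp_force"],s["contact_force"],s["ft_torque"])
E
```

```text
t 38.07 tcp [ 0.5276 -0.3208  0.0769] yaw -67.59 | turn total -0.11 tool shift x -0.0083 y -0.0037 z 0.0048 (units)
0.12084326865555144 80.10069966316223 [ -2.60862747 -11.29338055  -0.61149123] [-1.6438997   0.60449838  0.06270844]
```

>>> move_arm:
  targets:
    - [[0, 0, 0, 0, 0.1], [0, 0, 0, 0, 0], [0, 0, 0, 0, 0], [0, 0, 0, 0, 0], [0, 0, 0, 0, 0]]

```text
time: 38.48
tool_pos: [0.5276, -0.3208, 0.0768]
tool_rot: [0.003, 0.829, -0.56, 0.002]
contact_force: [-2.8, -10.6, -1.5]
gripper_width: 0.121
grasp_force: 80.1
```

>>> move_arm:
  targets:
    - [[0, 0, 0, 0, 0], [0, 0, 0, 0, 0], [0, 0, 0, 0, 0], [0, 0, 0, 0, 0], [0, 0, 0, 0, 0]]

```text
time: 38.9
tool_pos: [0.5276, -0.3208, 0.0769]
tool_rot: [0.003, 0.829, -0.56, 0.002]
contact_force: [-2.3, -10.7, -1.0]
gripper_width: 0.121
grasp_force: 80.1
```

```bash
python3 - <<'E'
from h import *
for n in("top","wrist","scene"):
  im=grab_frame(n);c=get_calibration(n);cv2.imwrite(f"pics/on_{n}.png",im[:,:,::-1])
  if n=="scene":continue
  m,C=comps(im,(12,80,150),(30,255,255),10)
  for st,ce in C:
    q=dem(ray(c,[ce],.042))[0]
    if abs(q[1])<.09 and -.1<q[0]<.04: print(n,st,ce,q.round(4))
# bar tip at expected on position in top/wrist: brightness of white pointer on bar
A=np.array([.5277,-.3154])
for n in("top","scene"):
  c=get_calibration(n)
  im=cv2.imread(f"pics/on_{n}.png")
  for deg in(-6.9,-30,-67):
    t=np.radians(deg);P=A+.024*np.array([np.cos(t),np.sin(t)]);u=px(c,[np.r_[P,.073]])[0];print(n,deg,u.round(1),im[int(round(u[1])),int(round(u[0]))])
E
```

```text
top [331, 197, 9, 36, 179] [335.3, 216.5] [-0.0487  0.0597]
top [355, 201, 8, 32, 155] [358.5, 217.9] [-0.0448 -0.0006]
top -6.9 [415.9 184.3] [ 78  87 124]
top -30 [419.5 185.4] [ 89 103 134]
top -67 [423.6 189.8] [ 46  58 112]
scene -6.9 [340.8 160.9] [139 159 163]
scene -30 [342.6 160.1] [74 70 68]
scene -67 [346.4 159.6] [98 94 94]
```

>>> move_arm:
  targets:
    - [[0, 0, 0, 0, 0], [0, 0, 0, 0, 0], [0, 0, 0, 0, 0], [0, 0, 0, 0, 0], [0, 0, 0, 0, 0]]

```text
time: 39.47
tool_pos: [0.5276, -0.3208, 0.0768]
tool_rot: [0.003, 0.829, -0.56, 0.002]
contact_force: [-3.2, -11.0, -2.2]
gripper_width: 0.119
grasp_force: 80.1
```

>>> move_arm:
  targets:
    - [[0, 0, 0, 0, 0], [0, 0, 0, 0, 0], [0, 0, 0, 0, 0], [0, 0, 0, 0, 0], [0, 0, 0, 0, 0]]

```text
time: 39.88
tool_pos: [0.5276, -0.3208, 0.0769]
tool_rot: [0.003, 0.829, -0.56, 0.002]
contact_force: [-2.7, -10.6, -1.0]
gripper_width: 0.119
grasp_force: 80.1
```

>>> move_arm:
  targets:
    - [[0, 0, 0, 0, 0], [0, 0, 0, 0, 0], [0, 0, 0, 0, 0], [0, 0, 0, 0, 0], [0, 0, 0, 0, 0]]

```text
time: 40.3
tool_pos: [0.5276, -0.3208, 0.0768]
tool_rot: [0.003, 0.829, -0.56, 0.002]
contact_force: [-4.0, -11.4, -2.3]
gripper_width: 0.12
grasp_force: 80.1
```

>>> move_arm:
  targets:
    - [[0, 0, 0, 0, 0], [0, 0, 0, 0, 0], [0, 0, 0, 0, 0], [0, 0, 0, 0, 0], [0, 0, 0, 0, 0]]

```text
time: 40.72
tool_pos: [0.5276, -0.3208, 0.0769]
tool_rot: [0.003, 0.829, -0.56, 0.002]
contact_force: [-1.6, -11.5, -0.9]
gripper_width: 0.119
grasp_force: 80.1
```

```bash
python3 - <<'E'
from h import *
# check bar direction from wrist frame: dark component relative to image between the fingers
c=get_calibration("wrist");w=grab_frame("wrist");cv2.imwrite("pics/on2.png",w[:,:,::-1])
A=np.array([.5277,-.3154]);t=np.radians(-67);e=np.array([np.cos(t),np.sin(t)])
for k in(.036,.030,.024,.016): 
  u=px(c,[np.r_[A+k*e,.073]])[0];r=int(round(u[1]));print(k,u.round(1),cv2.cvtColor(w,cv2.COLOR_RGB2GRAY)[r,int(u[0])-30:int(u[0])+31:3].tolist())
E
```

```text
0.036 [312.9 209. ] [173, 173, 176, 174, 175, 173, 171, 172, 72, 22, 22, 25, 22, 20, 24, 18, 25, 158, 169, 171, 169]
0.03 [313.3 225. ] [246, 246, 246, 246, 246, 245, 245, 44, 43, 45, 45, 50, 57, 48, 41, 38, 35, 109, 243, 242, 240]
0.024 [313.7 240.6] [225, 47, 60, 50, 49, 54, 48, 36, 46, 54, 53, 230, 254, 184, 43, 42, 32, 30, 47, 51, 47]
0.016 [314.2 260.7] [31, 40, 103, 103, 106, 108, 56, 38, 45, 52, 52, 249, 254, 108, 43, 39, 34, 28, 105, 105, 106]
```

The bar, with its white pointer, lies along the tool at -67°, so it's on and has been for about 2.8 s. Turning it back.

>>> move_arm:
  targets:
    - [[0, 0, 0, 0, -0.6], [0, 0, 0, 0, -0.8], [0, 0, 0, 0, -0.8], [0, 0, 0, 0, -0.8], [0, 0, 0, 0, -0.8]]

```text
time: 41.18
tool_pos: [0.5281, -0.3202, 0.077]
tool_rot: [0.002, 0.923, -0.385, 0.001]
contact_force: [-1.8, -6.9, -0.3]
gripper_width: 0.121
grasp_force: 97.3
```

>>> move_arm:
  targets:
    - [[0, 0, 0, 0, -0.8], [0, 0, 0, 0, -0.8], [0, 0, 0, 0, -0.8], [0, 0, 0, 0, -0.8], [0, 0, 0, 0, -0.8]]

```text
time: 41.6
tool_pos: [0.5287, -0.3188, 0.0774]
tool_rot: [0.001, 0.983, -0.183, 0.001]
contact_force: [-0.9, -1.5, 1.3]
gripper_width: 0.124
grasp_force: 79.2
```

>>> move_arm:
  targets:
    - [[0, 0, 0, 0, -0.8], [0, 0, 0, 0, -0.8], [0, 0, 0, 0, -0.8], [0, 0, 0, 0, -0.1], [0, 0, 0, 0, 0]]

```text
time: 42.02
tool_pos: [0.529, -0.3181, 0.0774]
tool_rot: [0.0, 0.998, -0.056, 0.001]
contact_force: [-1.3, -0.3, 4.7]
gripper_width: 0.121
grasp_force: 79.7
```

```bash
python3 - <<'E'
from h import *
s=state();plan(.5277,-.3154,.074,-6.9);print(s["gripper_width"],s["grasp_force"],s["contact_force"],s["ft_torque"])
E
```

```text
t 42.02 tcp [ 0.529  -0.3181  0.0774] yaw -6.41 | turn total 0.08 tool shift x -0.0026 y -0.0042 z 0.0056 (units)
0.12074709291497665 79.67266917228699 [-1.30297352 -0.26091022  4.67265123] [-0.05803228  0.0054196  -0.32136512]
```

>>> move_arm:
  targets:
    - [[15, 0, 0, 0, 0], [40, 0, 0, 0, 0], [40, 0, 0, 0, 0], [40, 0, 0, 0, 0], [40, 0, 0, -0.05, 0]]

```text
time: 42.43
tool_pos: [0.5243, -0.3146, 0.0988]
tool_rot: [-0.004, 0.998, -0.055, -0.006]
contact_force: [-0.6, 0.7, -0.1]
gripper_width: 0.401
grasp_force: 0.0
```

>>> move_arm:
  targets:
    - [[40, 0, 0, -0.06, 0], [40, 0, 0, 0, 0], [40, 0, 0, 0, 0], [40, 0, 0, 0, 0]]

```text
time: 42.77
tool_pos: [0.5282, -0.3176, 0.1418]
tool_rot: [-0.0, 0.998, -0.055, -0.0]
contact_force: [0.3, 0.3, -0.5]
gripper_width: 0.401
grasp_force: 0.0
```

```bash
python3 - <<'E'
from h import *
s=state();plan(.4795,-.1160,.14,-6.9)
c=get_calibration("wrist");w=grab_frame("wrist");cv2.imwrite("pics/off.png",w[:,:,::-1]);g=cv2.cvtColor(w,cv2.COLOR_RGB2GRAY)
A=np.array([.5277,-.3154])
for k in(.036,.028,.02,.01,-.01,-.02):
  u=px(c,[np.r_[A+k*ex,.073]])[0];r=int(round(u[1]));print(k,u.round(1),g[r,int(u[0])-24:int(u[0])+25:3].tolist())
E
```

```text
t 42.77 tcp [ 0.5282 -0.3176  0.1418] yaw -6.29 | turn total 0.10 tool shift x -0.1209 y -0.3238 z 0.0030 (units)
0.036 [320.2 167.1] [168, 171, 172, 171, 169, 169, 169, 175, 255, 232, 171, 168, 167, 167, 169, 169, 169]
0.028 [320.  181.9] [180, 237, 241, 242, 244, 63, 45, 52, 249, 161, 44, 37, 206, 245, 247, 238, 180]
0.02 [319.9 196.4] [229, 52, 52, 51, 52, 39, 43, 49, 242, 248, 44, 40, 38, 51, 50, 48, 93]
0.01 [319.7 214.1] [47, 48, 48, 49, 47, 32, 45, 47, 47, 50, 46, 39, 35, 46, 47, 47, 49]
-0.01 [319.3 248. ] [241, 241, 240, 236, 104, 33, 45, 44, 46, 46, 41, 37, 51, 197, 246, 242, 241]
-0.02 [319.2 264.2] [166, 167, 164, 163, 163, 69, 40, 47, 43, 43, 43, 36, 159, 163, 160, 161, 162]
```

The isolator is back at off. Now I return the gravers, the long one first.

>>> move_arm:
  targets:
    - [[40, -0.0202, -0.054, 0, 0.1], [40, -0.0202, -0.054, 0, 0], [40, -0.0202, -0.054, 0, 0], [40, -0.0202, -0.054, 0, 0], [40, -0.0202, -0.054, 0, 0]]

```text
time: 43.23
tool_pos: [0.4855, -0.1479, 0.1398]
tool_rot: [-0.001, 0.998, -0.06, -0.002]
contact_force: [0.7, -0.6, -0.0]
gripper_width: 0.401
grasp_force: 0.0
```

>>> move_arm:
  targets:
    - [[40, -0.0202, -0.054, 0, 0], [40, 0, 0, 0, 0], [40, 0, 0, 0, 0], [40, 0, 0, 0, 0]]

```text
time: 43.57
tool_pos: [0.4786, -0.1161, 0.141]
tool_rot: [-0.0, 0.998, -0.06, -0.001]
contact_force: [-0.6, 0.1, 0.0]
gripper_width: 0.402
grasp_force: 0.0
```

```bash
python3 - <<'E'
from h import *
s=state();plan(.4795,-.1160,.044,-6.9)
c=get_calibration("wrist");w=grab_frame("wrist");cv2.imwrite("pics/w21.png",w[:,:,::-1])
m,C=comps(w,(12,80,170),(28,255,255),60)
for st,ce in C: print(st,ce,dem(ray(c,[ce],.042)).round(4).tolist(),ray(c,[ce],.042).round(4))
E
```

```text
t 43.57 tcp [ 0.4786 -0.1161  0.141 ] yaw -6.87 | turn total 0.01 tool shift x 0.0014 y -0.0003 z 0.1616 (units)
[310, 138, 19, 5, 92] [318.9, 140.0] [[0.0047, 0.0589]] [[ 0.5243 -0.1191]]
[411, 142, 20, 6, 92] [420.4, 144.5] [[0.002, -0.0017]] [[ 0.5142 -0.179 ]]
[310, 144, 19, 22, 414] [319.0, 154.4] [[-0.0039, 0.0588]] [[ 0.5157 -0.1181]]
[409, 149, 21, 22, 414] [419.1, 159.1] [[-0.0068, -0.0017]] [[ 0.5055 -0.1778]]
[309, 167, 21, 116, 2220] [318.8, 223.8] [[-0.0484, 0.059]] [[ 0.4716 -0.1126]]
[401, 172, 27, 98, 1908] [413.4, 219.7] [[-0.0456, -0.0011]] [[ 0.4671 -0.1726]]
```

>>> move_arm:
  targets:
    - [[40, 0.001, 0, 0.04, 0], [40, 0, 0, 0.05, 0], [40, 0, 0, 0.045, 0], [40, 0, 0, 0.026, 0], [40, 0, 0, 0, 0]]

```text
time: 44.03
tool_pos: [0.4766, -0.1161, 0.0408]
tool_rot: [-0.001, 0.998, -0.061, -0.004]
contact_force: [-0.2, 0.5, -0.5]
gripper_width: 0.4
grasp_force: 0.0
```

>>> move_arm:
  targets:
    - [[0, 0, 0, 0, 0], [0, 0, 0, 0, 0], [0, 0, 0, 0, 0], [0, 0, 0, 0, 0], [0, 0, 0, 0, 0]]

```text
time: 44.45
tool_pos: [0.4805, -0.1166, 0.0466]
tool_rot: [0.0, 0.998, -0.06, 0.001]
contact_force: [0.0, -0.2, -0.1]
gripper_width: 0.139
grasp_force: 60.4
```

>>> move_arm:
  targets:
    - [[0, 0, 0, -0.03, 0], [0, 0, 0, -0.05, 0], [0, 0, 0, -0.05, 0], [0, 0, 0, -0.02, 0], [0, 0, 0, 0, 0]]

```text
time: 44.87
tool_pos: [0.4823, -0.1172, 0.1399]
tool_rot: [0.001, 0.998, -0.06, 0.004]
contact_force: [-0.0, -0.0, -0.9]
gripper_width: 0.135
grasp_force: 60.5
```

>>> move_arm:
  targets:
    - [[0, 0, 0, 0, -1], [0, 0, 0, 0, -1], [0, 0, 0, 0, -1], [0, 0, 0, 0, 0]]

```text
time: 45.2
tool_pos: [0.4786, -0.1158, 0.1333]
tool_rot: [-0.001, 0.995, 0.098, -0.001]
contact_force: [1.0, 0.2, -1.0]
gripper_width: 0.136
grasp_force: 60.5
```

```bash
python3 - <<'E'
from h import *
s=state();plan(.485,.267,.13,11.3);print(s["gripper_width"],s["grasp_force"])
E
```

```text
t 45.20 tcp [ 0.4786 -0.1158  0.1333] yaw 11.21 | turn total -0.01 tool shift x 0.1354 y -0.6235 z 0.0055 (units)
0.1362881809510206 60.53551197052002
```

>>> move_arm:
  targets:
    - [[0, 0.0123, -0.0567, 0, 0], [0, 0.0123, -0.0567, 0, 0], [0, 0.0123, -0.0567, 0, 0], [0, 0.0123, -0.0567, 0, 0], [0, 0.0123, -0.0567, 0, 0]]

```text
time: 45.62
tool_pos: [0.4821, 0.0593, 0.1339]
tool_rot: [-0.0, 0.995, 0.095, -0.001]
contact_force: [1.4, 0.3, -1.3]
gripper_width: 0.139
grasp_force: 60.6
```

>>> move_arm:
  targets:
    - [[0, 0.0123, -0.0567, 0, 0], [0, 0.0123, -0.0567, 0, 0], [0, 0.0123, -0.0567, 0, 0], [0, 0.0123, -0.0567, 0, 0], [0, 0.0123, -0.0567, 0, 0]]

```text
time: 46.03
tool_pos: [0.4855, 0.2334, 0.1338]
tool_rot: [0.0, 0.995, 0.095, -0.001]
contact_force: [-0.4, 0.6, 0.1]
gripper_width: 0.136
grasp_force: 60.6
```

>>> move_arm:
  targets:
    - [[0, 0.0123, -0.0567, 0, 0], [0, 0, 0, 0, 0], [0, 0, 0, 0, 0], [0, 0, 0, 0, 0]]

```text
time: 46.37
tool_pos: [0.4865, 0.2662, 0.134]
tool_rot: [0.001, 0.995, 0.096, -0.001]
contact_force: [0.2, -1.0, -0.7]
gripper_width: 0.141
grasp_force: 60.5
```

```bash
python3 - <<'E'
from h import *
B=np.array([.538,.2186]);a=np.radians(11.5);bx=np.array([np.cos(a),np.sin(a)]);by=np.array([-bx[1],bx[0]])
s=state();plan(.485,.267,.0445,11.3);print(s["gripper_width"],s["grasp_force"])
w=grab_frame("wrist");c=get_calibration("wrist");cv2.imwrite("pics/w22.png",w[:,:,::-1]);np.save("w22.npy",c,allow_pickle=True)
for r in (20,60,110): print(r,[(k,*map(int,w[r,k])) for k in range(270,372,3)])
for x in(.02,.05,.065):
  for y,z in((.07,.062),(.05,.062),(.05,.0295),(.07,.0295)): print(x,y,z,px(c,[np.r_[B+x*bx+y*by,z]]).round(1))
E
```

```text
t 46.37 tcp [0.4865 0.2662 0.134 ] yaw 11.05 | turn total -0.04 tool shift x -0.0022 y -0.0018 z 0.1492 (units)
0.14113179881387103 60.537275075912476
20 [(270, 125, 103, 83), (273, 146, 97, 59), (276, 195, 125, 65), (279, 203, 131, 68), (282, 204, 131, 70), (285, 201, 130, 70), (288, 204, 133, 72), (291, 206, 134, 71), (294, 188, 120, 64), (297, 115, 74, 40), (300, 149, 99, 55), (303, 173, 165, 161), (306, 228, 226, 229), (309, 228, 227, 230), (312, 229, 226, 230), (315, 227, 226, 229), (318, 228, 227, 229), (321, 231, 229, 231), (324, 232, 230, 233), (327, 232, 231, 234), (330, 229, 228, 230), (333, 175, 152, 138), (336, 172, 112, 56), (339, 90, 57, 33), (342, 163, 107, 57), (345, 192, 125, 65), (348, 196, 128, 66), (351, 204, 134, 71), (354, 200, 132, 69), (357, 195, 128, 68), (360, 196, 130, 68), (363, 197, 131, 68), (366, 202, 134, 70), (369, 202, 133, 69)]
60 [(270, 143, 119, 98), (273, 133, 108, 86), (276, 188, 121, 66), (279, 209, 134, 70), (282, 206, 132, 71), (285, 205, 132, 71), (288, 204, 131, 67), (291, 207, 134, 71), (294, 195, 126, 67), (297, 141, 91, 46), (300, 136, 8
[... 920 characters left out ...]
 233, 232), (330, 232, 225, 223), (333, 189, 147, 119), (336, 108, 69, 37), (339, 164, 107, 57), (342, 204, 133, 71), (345, 205, 134, 70), (348, 205, 133, 70), (351, 204, 132, 71), (354, 199, 128, 68), (357, 197, 127, 67), (360, 198, 127, 68), (363, 204, 131, 69), (366, 208, 134, 68), (369, 214, 138, 74)]
0.02 0.07 0.062 [[296.  117.9]]
0.02 0.05 0.062 [[335.  117.5]]
0.02 0.05 0.0295 [[332.7 114.3]]
0.02 0.07 0.0295 [[299.4 114.7]]
0.05 0.07 0.062 [[294.2  54.8]]
0.05 0.05 0.062 [[335.2  54.3]]
0.05 0.05 0.0295 [[332.8  60.5]]
0.05 0.07 0.0295 [[298.   60.9]]
0.065 0.07 0.062 [[293.3  20.6]]
0.065 0.05 0.062 [[335.3  20.1]]
0.065 0.05 0.0295 [[332.8  31.7]]
0.065 0.07 0.0295 [[297.3  32.1]]
```

The graver is centred over the slot (shank cols 303-333, slot edges 297-338). I'll lower it.

>>> move_arm:
  targets:
    - [[0, -0.003, 0, 0.035, 0], [0, 0, 0, 0.04, 0], [0, 0, 0, 0.035, 0], [0, 0, 0, 0.02, 0], [0, 0, 0, 0, 0]]

```text
time: 46.83
tool_pos: [0.4831, 0.2642, 0.0538]
tool_rot: [0.001, 0.995, 0.096, -0.003]
contact_force: [-0.8, -0.3, -1.1]
gripper_width: 0.135
grasp_force: 60.5
```

>>> move_arm:
  targets:
    - [[0, 0, 0, 0.01, 0], [0, 0, 0, 0.008, 0], [0, 0, 0, 0, 0], [20, 0, 0, 0, 0], [40, 0, 0, 0, 0]]

```text
time: 47.25
tool_pos: [0.4862, 0.2666, 0.0477]
tool_rot: [-0.0, 0.995, 0.097, 0.001]
contact_force: [0.5, -0.5, -0.5]
gripper_width: 0.325
grasp_force: 0.0
```

>>> move_arm:
  targets:
    - [[40, 0, 0, 0, 0], [40, 0, 0, -0.04, 0], [40, 0, 0, -0.06, 0], [40, 0, 0, -0.06, 0], [40, 0, 0, 0, 0]]

```text
time: 47.67
tool_pos: [0.4902, 0.2683, 0.152]
tool_rot: [-0.002, 0.995, 0.097, 0.007]
contact_force: [1.8, 0.3, 2.1]
gripper_width: 0.402
grasp_force: 0.0
```

```bash
python3 - <<'E'
from h import *
s=state();plan(.4749,-.1764,.14,-6.9)
w=grab_frame("wrist");c=get_calibration("wrist");cv2.imwrite("pics/w23.png",w[:,:,::-1])
m,C=comps(w,(19,80,190),(30,255,255),60)
for st,ce in C: print(st,ce,dem(ray(c,[ce,(ce[0],st[1]),(ce[0],st[1]+st[3])],.042),np.array([.538,.2186]),np.radians(11.5)).round(4).tolist())
E
```

```text
t 47.67 tcp [0.4902 0.2683 0.152 ] yaw 11.13 | turn total 3.00 tool shift x 0.0638 y 0.7389 z 0.0200 (units)
[373, 3, 14, 15, 171] [379.5, 10.0] [[0.0802, 0.0257], [0.0837, 0.0259], [0.0762, 0.0256]]
[490, 2, 14, 16, 167] [496.0, 9.3] [[0.0795, -0.0391], [0.0831, -0.0386], [0.0752, -0.0397]]
[368, 122, 13, 13, 135] [374.1, 128.1] [[0.0154, 0.0264], [0.019, 0.0265], [0.0112, 0.0262]]
[475, 122, 13, 13, 129] [480.8, 128.1] [[0.0147, -0.0386], [0.0183, -0.0381], [0.0105, -0.039]]
[313, 155, 18, 20, 355] [321.5, 164.5] [[-0.0069, 0.0588], [-0.0009, 0.0588], [-0.0136, 0.0588]]
[315, 182, 14, 100, 1213] [321.7, 231.8] [[-0.0521, 0.0589], [-0.0182, 0.0587], [-0.0891, 0.0592]]
```

The long graver lies in the block's left slot, with its ferrule about 5 mm in front of the face. Next, the middle one.

>>> move_arm:
  targets:
    - [[40, 0, 0, 0, 1], [40, 0, 0, 0, 1], [40, 0, 0, 0, 1]]

```text
time: 47.97
tool_pos: [0.4849, 0.2662, 0.1418]
tool_rot: [0.0, 0.998, -0.063, -0.0]
contact_force: [-0.3, -0.6, -0.3]
gripper_width: 0.399
grasp_force: 0.0
```

>>> move_arm:
  targets:
    - [[40, 0.006, 0.0613, 0, 0], [40, 0.006, 0.0613, 0, 0], [40, 0.006, 0.0613, 0, 0], [40, 0.006, 0.0613, 0, 0], [40, 0.006, 0.0613, 0, 0]]

```text
time: 48.38
tool_pos: [0.4804, 0.0802, 0.1417]
tool_rot: [0.0, 0.998, -0.06, -0.001]
contact_force: [1.4, -0.0, 0.9]
gripper_width: 0.402
grasp_force: 0.0
```

>>> move_arm:
  targets:
    - [[40, 0.006, 0.0613, 0, 0], [40, 0.006, 0.0613, 0, 0], [40, 0.006, 0.0613, 0, 0], [40, 0.006, 0.0613, 0, 0], [40, 0.006, 0.0613, 0, 0]]

```text
time: 48.8
tool_pos: [0.4762, -0.1047, 0.1418]
tool_rot: [-0.0, 0.998, -0.06, -0.0]
contact_force: [1.2, 0.1, 0.7]
gripper_width: 0.399
grasp_force: 0.0
```

>>> move_arm:
  targets:
    - [[40, 0.006, 0.0613, 0, 0], [40, 0.006, 0.0613, 0, 0], [40, 0, 0, 0, 0], [40, 0, 0, 0, 0], [40, 0, 0, 0, 0]]

```text
time: 49.22
tool_pos: [0.4749, -0.1765, 0.1417]
tool_rot: [-0.001, 0.998, -0.06, -0.001]
contact_force: [1.2, -0.2, 0.0]
gripper_width: 0.397
grasp_force: 0.0
```

```bash
python3 - <<'E'
from h import *
s=state();plan(.4749,-.1766,.044,-6.9)
c=get_calibration("wrist");w=grab_frame("wrist");cv2.imwrite("pics/w24.png",w[:,:,::-1])
m,C=comps(w,(12,80,170),(28,255,255),60)
for st,ce in C: print(st,ce,dem(ray(c,[ce],.042)).round(4).tolist(),ray(c,[ce],.042).round(4))
E
```

```text
t 49.22 tcp [ 0.4749 -0.1765  0.1417] yaw -6.91 | turn total -0.00 tool shift x 0.0000 y 0.0002 z 0.1628 (units)
[311, 148, 19, 5, 79] [319.8, 150.4] [[0.002, -0.002]] [[ 0.5142 -0.1792]]
[311, 155, 19, 21, 397] [320.0, 164.9] [[-0.0068, -0.0021]] [[ 0.5054 -0.1783]]
[309, 177, 21, 97, 1919] [318.9, 224.5] [[-0.0455, -0.0014]] [[ 0.4671 -0.1729]]
```

>>> move_arm:
  targets:
    - [[40, -0.005, 0, 0.04, 0], [40, 0, 0, 0.05, 0], [40, 0, 0, 0.045, 0], [40, 0, 0, 0.026, 0], [40, 0, 0, 0, 0]]

```text
time: 49.68
tool_pos: [0.4694, -0.1733, 0.0415]
tool_rot: [-0.002, 0.998, -0.059, -0.004]
contact_force: [-1.2, -0.6, 0.0]
gripper_width: 0.403
grasp_force: 0.0
```

>>> move_arm:
  targets:
    - [[0, 0, 0, 0, 0], [0, 0, 0, 0, 0], [0, 0, 0, 0, 0], [0, 0, 0, 0, 0], [0, 0, 0, 0, 0]]

```text
time: 50.1
tool_pos: [0.4732, -0.177, 0.0472]
tool_rot: [0.0, 0.998, -0.06, 0.001]
contact_force: [-0.3, 0.0, -0.7]
gripper_width: 0.138
grasp_force: 60.4
```

>>> move_arm:
  targets:
    - [[0, 0, 0, -0.03, 0], [0, 0, 0, -0.05, 0], [0, 0, 0, -0.05, 0], [0, 0, 0, -0.02, 0], [0, 0, 0, 0, 0]]

```text
time: 50.52
tool_pos: [0.4749, -0.1781, 0.1405]
tool_rot: [0.002, 0.998, -0.06, 0.004]
contact_force: [-0.2, 0.2, -0.5]
gripper_width: 0.133
grasp_force: 60.5
```

>>> move_arm:
  targets:
    - [[0, 0, 0, 0, -1], [0, 0, 0, 0, -1], [0, 0, 0, 0, -1], [0, 0, 0, 0, 0]]

```text
time: 50.85
tool_pos: [0.4714, -0.1762, 0.1339]
tool_rot: [-0.001, 0.995, 0.098, -0.001]
contact_force: [0.7, -0.5, -0.6]
gripper_width: 0.138
grasp_force: 60.5
```

```bash
python3 - <<'E'
from h import *
s=state();plan(.499,.2106,.13,11.3);print(s["gripper_width"],s["grasp_force"])
E
```

```text
t 50.85 tcp [ 0.4714 -0.1762  0.1339] yaw 11.20 | turn total -0.02 tool shift x 0.1714 y -0.6232 z 0.0065 (units)
0.1381220704754703 60.540844202041626
```

>>> move_arm:
  targets:
    - [[0, 0.0156, -0.0567, 0, 0], [0, 0.0156, -0.0567, 0, 0], [0, 0.0156, -0.0567, 0, 0], [0, 0.0156, -0.0567, 0, 0], [0, 0.0156, -0.0567, 0, 0]]

```text
time: 51.27
tool_pos: [0.4847, 0.0008, 0.1346]
tool_rot: [-0.0, 0.995, 0.095, -0.001]
contact_force: [1.2, 0.6, -0.7]
gripper_width: 0.133
grasp_force: 60.5
```

>>> move_arm:
  targets:
    - [[0, 0.0156, -0.0567, 0, 0], [0, 0.0156, -0.0567, 0, 0], [0, 0.0156, -0.0567, 0, 0], [0, 0.0156, -0.0567, 0, 0], [0, 0.0156, -0.0567, 0, 0]]

```text
time: 51.68
tool_pos: [0.4978, 0.1768, 0.1345]
tool_rot: [0.0, 0.995, 0.095, -0.001]
contact_force: [0.5, 0.5, -0.5]
gripper_width: 0.137
grasp_force: 60.5
```

>>> move_arm:
  targets:
    - [[0, 0.0156, -0.0567, 0, 0], [0, 0, 0, 0, 0], [0, 0, 0, 0, 0], [0, 0, 0, 0, 0]]

```text
time: 52.02
tool_pos: [0.5006, 0.21, 0.1346]
tool_rot: [0.0, 0.995, 0.096, -0.001]
contact_force: [-0.6, 0.2, -0.7]
gripper_width: 0.136
grasp_force: 60.5
```

```bash
python3 - <<'E'
from h import *
s=state();plan(.499,.2106,.0455,11.3);print(s["gripper_width"],s["grasp_force"])
w=grab_frame("wrist");c=get_calibration("wrist");cv2.imwrite("pics/w25.png",w[:,:,::-1])
for r in (60,110): print(r,[(k,*map(int,w[r,k][[0,2]])) for k in range(288,352,2)])
m,C=comps(w,(19,80,190),(30,255,255),60)
for st,ce in C: print(st,ce,dem(ray(c,[ce],.125),np.array([.538,.2186]),np.radians(11.5)).round(4).tolist(),dem(ray(c,[ce],.042),np.array([.538,.2186]),np.radians(11.5)).round(4).tolist())
E
```

```text
t 52.02 tcp [0.5006 0.21   0.1346] yaw 11.05 | turn total -0.04 tool shift x -0.0024 y -0.0015 z 0.1486 (units)
0.13638584633163567 60.52553415298462
60 [(288, 219, 73), (290, 220, 78), (292, 220, 75), (294, 219, 76), (296, 219, 77), (298, 205, 69), (300, 186, 64), (302, 123, 42), (304, 122, 62), (306, 183, 169), (308, 229, 230), (310, 234, 235), (312, 234, 235), (314, 234, 235), (316, 233, 234), (318, 234, 235), (320, 236, 237), (322, 236, 237), (324, 236, 237), (326, 234, 235), (328, 231, 232), (330, 232, 233), (332, 230, 230), (334, 197, 182), (336, 210, 92), (338, 230, 78), (340, 134, 45), (342, 83, 33), (344, 144, 53), (346, 175, 62), (348, 193, 65), (350, 200, 68)]
110 [(288, 221, 74), (290, 222, 75), (292, 223, 76), (294, 222, 75), (296, 221, 77), (298, 216, 74), (300, 196, 68), (302, 150, 51), (304, 104, 50), (306, 170, 158), (308, 228, 226), (310, 234, 230), (312, 234, 231), (314, 233, 229), (316, 232, 228), (318, 234, 230), (320, 237, 232), (322, 237, 233), (324, 237, 233), (326, 233, 229), (328, 230, 227), (330, 233, 229), (332, 225, 216), (334, 187, 151), (336, 223, 80), (338, 205, 69), (340, 91, 30), (342, 122, 42), (344, 180, 61), (346, 200, 69), (348, 205, 70), (350, 204, 68)]
[258, 120, 14, 14, 155] [264.3, 126.3] [[0.0235, 0.0192]] [[0.0169, 0.0317]]
[374, 120, 14, 14, 160] [380.3, 126.5] [[0.023, -0.0211]] [[0.0161, -0.0348]]
[210, 149, 19, 4, 73] [219.1, 150.5] [[0.0152, 0.0356]] [[0.0032, 0.0588]]
[211, 155, 21, 21, 412] [220.8, 165.0] [[0.01, 0.0354]] [[-0.0053, 0.0585]]
[304, 181, 32, 7, 199] [319.3, 184.3] [[0.0026, 0.0003]] [[-0.0176, 0.0005]]
[217, 184, 21, 107, 1346] [226.7, 237.5] [[-0.0178, 0.0356]] [[-0.0513, 0.0589]]
[304, 192, 32, 34, 1072] [319.6, 208.4] [[-0.0066, 0.0003]] [[-0.0328, 0.0005]]
[305, 230, 30, 4, 118] [319.5, 231.5] [[-0.0157, 0.0004]] [[-0.0479, 0.0007]]
[306, 236, 27, 139, 3283] [319.5, 304.6] [[-0.0471, 0.0007]] [[-0.0997, 0.0012]]
```

>>> move_arm:
  targets:
    - [[0, -0.001, 0.0015, 0.035, 0], [0, 0, 0, 0.04, 0], [0, 0, 0, 0.035, 0], [0, 0, 0, 0.02, 0], [0, 0, 0, 0, 0]]

```text
time: 52.48
tool_pos: [0.4984, 0.2074, 0.0544]
tool_rot: [0.001, 0.995, 0.096, -0.003]
contact_force: [-0.7, -0.9, -0.8]
gripper_width: 0.132
grasp_force: 60.5
```

>>> move_arm:
  targets:
    - [[0, 0, 0, 0.01, 0], [0, 0, 0, 0.008, 0], [0, 0, 0, 0, 0], [20, 0, 0, 0, 0], [40, 0, 0, 0, 0]]

```text
time: 52.9
tool_pos: [0.5017, 0.2096, 0.0483]
tool_rot: [-0.0, 0.995, 0.097, 0.001]
contact_force: [0.3, 0.4, -0.4]
gripper_width: 0.326
grasp_force: 0.0
```

>>> move_arm:
  targets:
    - [[40, 0, 0, 0, 0], [40, 0, 0, -0.04, 0], [40, 0, 0, -0.06, 0], [40, 0, 0, -0.06, 0], [40, 0, 0, 0, 0]]

```text
time: 53.32
tool_pos: [0.5058, 0.2108, 0.1525]
tool_rot: [-0.001, 0.995, 0.097, 0.008]
contact_force: [2.0, 0.2, 1.8]
gripper_width: 0.404
grasp_force: 0.0
```

```bash
python3 - <<'E'
from h import *
B=np.array([.538,.2186])
for n in("wrist","top"):
  w=grab_frame(n);c=get_calibration(n);cv2.imwrite(f"pics/end_{n}.png",w[:,:,::-1])
  m,C=comps(w,(19,80,190),(30,255,255),20)
  for st,ce in C:
    q=dem(ray(c,[ce,(ce[0],st[1]),(ce[0],st[1]+st[3])],.042),B,np.radians(11.5)).round(4)
    if abs(q[0,1])<.09 and -.1<q[0,0]<.1: print(n,st,ce,q.tolist())
  if n=="top": print("tin,pot,collet now"); 
s=state();print(s["time"],s["tool_pos"],s["contact_force"])
a=cv2.imread("pics/top0.png").astype(int);b=cv2.imread("pics/end_top.png").astype(int)
for nm,(u,v) in dict(tin=(231,253),pot=(428,249),collet=(275,139)).items(): print(nm,abs(a-b)[v-12:v+13,u-12:u+13].mean().round(1))
E
```

```text
wrist [259, 12, 14, 16, 171] [265.3, 19.5] [[0.08, 0.0308], [0.0838, 0.0306], [0.0756, 0.031]]
wrist [373, 13, 14, 15, 167] [379.7, 19.8] [[0.0793, -0.0341], [0.0827, -0.0339], [0.0751, -0.0343]]
wrist [264, 130, 13, 13, 125] [269.6, 135.8] [[0.015, 0.0314], [0.0185, 0.0312], [0.0106, 0.0316]]
wrist [368, 130, 13, 13, 130] [374.3, 136.0] [[0.0144, -0.0334], [0.018, -0.0333], [0.0101, -0.0335]]
wrist [312, 154, 18, 4, 66] [320.7, 155.5] [[0.0026, -0.0001], [0.0035, -0.0002], [0.001, -0.0001]]
wrist [220, 156, 17, 4, 53] [228.1, 157.1] [[0.002, 0.0581], [0.0026, 0.058], [0.0001, 0.0582]]
wrist [312, 160, 18, 19, 340] [320.5, 168.9] [[-0.006, 0.0], [-0.0003, -0.0], [-0.0125, 0.0001]]
wrist [220, 162, 19, 19, 342] [229.2, 171.0] [[-0.0069, 0.0581], [-0.0011, 0.0576], [-0.0134, 0.0586]]
wrist [313, 181, 17, 3, 47] [320.7, 182.0] [[-0.0145, -0.0], [-0.0138, -0.0], [-0.0158, -0.0]]
wrist [222, 183, 17, 3, 48] [229.8, 184.0] [[-0.0154, 0.0583], [-0.0147, 0.0583], [-0.0167, 0.0584]]
wrist [313, 186, 16, 88, 1195] [320.4, 228.1] [[-0.0458, 0.0004], [-0.0171, 0.0002], [-0.0794, 0.0006]]
wrist [226, 188, 16, 98, 1086] [233.3, 232.4] [[-0.0484, 0.0585], [-0.018, 0.0563], [-0.0881, 0.0613]]
tin,pot,collet now
53.4167 [0.50262448 0.20988057 0.14625648] [-0.17436636 -0.20568488  0.17449366]
tin 6.5
pot 5.9
collet 5.3
```

```bash
python3 - <<'E'
from h import *
c=np.load("w3.npy",allow_pickle=True).item()
print("ledge front x (expect -.025)",dem(ray(c,[(350,177),(500,178)],.0295),np.array([.538,.2186]),np.radians(11.5)).round(4).tolist())
E
```

```text
ledge front x (expect -.025) [[-0.0207, 0.0399], [-0.0218, -0.0556]]
```

>>> move_arm:
  targets:
    - [[40, 0, 0, -0.03, 0], [40, 0, 0, 0, 0], [40, 0, 0, 0, 0], [40, 0, 0, 0, 0], [40, 0, 0, 0, 0]]

```text
time: 53.83
tool_pos: [0.5001, 0.2091, 0.1595]
tool_rot: [0.0, 0.995, 0.097, -0.001]
contact_force: [-1.0, -0.7, 0.2]
gripper_width: 0.397
grasp_force: 0.0
```

```bash
python3 - <<'E'
from h import *
w=grab_frame("wrist");c=get_calibration("wrist");cv2.imwrite("pics/end2.png",w[:,:,::-1]);B=np.array([.538,.2186]);a=np.radians(11.5)
for k in(275,350):
  print(k,[(r,*map(int,w[r,k])) for r in range(140,205,2)])
for r in(150,160,170,180,190,195): print(r,dem(ray(c,[(275,r),(350,r)],.0295),B,a)[:,0].round(4))
m,C=comps(w,(19,80,190),(30,255,255),20)
for st,ce in C:
    q=dem(ray(c,[(ce[0],st[1]),(ce[0],st[1]+st[3])],.042),B,a).round(4)
    if abs(q[0,1])<.09 and -.1<q[0,0]<.01: print(st,q.tolist())
E
```

```text
275 [(140, 211, 135, 74), (142, 210, 133, 69), (144, 188, 122, 65), (146, 156, 101, 56), (148, 228, 149, 79), (150, 234, 156, 83), (152, 232, 155, 80), (154, 230, 150, 80), (156, 229, 152, 82), (158, 228, 149, 80), (160, 228, 149, 79), (162, 229, 150, 78), (164, 224, 146, 79), (166, 215, 137, 71), (168, 219, 140, 73), (170, 221, 143, 76), (172, 221, 142, 75), (174, 207, 133, 69), (176, 139, 96, 60), (178, 148, 104, 68), (180, 147, 102, 65), (182, 147, 104, 63), (184, 148, 104, 64), (186, 147, 102, 63), (188, 146, 102, 61), (190, 149, 122, 94), (192, 187, 173, 144), (194, 187, 173, 144), (196, 187, 174, 145), (198, 185, 171, 144), (200, 184, 172, 144), (202, 186, 172, 145), (204, 186, 170, 144)]
350 [(140, 205, 131, 70), (142, 205, 135, 71), (144, 188, 122, 63), (146, 160, 104, 55), (148, 232, 154, 81), (150, 234, 156, 82), (152, 232, 154, 81), (154, 230, 152, 81), (156, 226, 147, 77), (158, 226, 149, 80), (160, 227, 150, 80), (162, 229, 154, 80), (164, 221, 145, 76), (166, 212, 135, 69), (168, 217, 141, 73), (170, 220, 141, 75), (172, 220, 142, 77), (174, 213, 137, 73), (176, 141, 98
[... 223 characters left out ...]
144, 108, 76), (200, 145, 109, 77), (202, 150, 113, 80), (204, 153, 120, 90)]
150 [-0.0029 -0.0033]
160 [-0.0098 -0.0102]
170 [-0.0169 -0.0173]
180 [-0.024  -0.0244]
190 [-0.0313 -0.0317]
195 [-0.035  -0.0354]
[311, 141, 18, 3, 52] [[0.0045, 0.0001], [0.0026, 0.0001]]
[220, 142, 18, 4, 60] [[0.0043, 0.0589], [0.0017, 0.0591]]
[311, 146, 18, 19, 338] [[0.0013, 0.0001], [-0.0112, 0.0002]]
[221, 148, 19, 19, 338] [[0.0004, 0.0586], [-0.0121, 0.0596]]
[312, 167, 16, 3, 46] [[-0.0126, 0.0002], [-0.0146, 0.0002]]
[223, 169, 17, 3, 47] [[-0.0135, 0.059], [-0.0155, 0.0592]]
[312, 172, 15, 86, 1172] [[-0.0159, 0.0002], [-0.0784, 0.0007]]
[226, 174, 17, 98, 1130] [[-0.0169, 0.0569], [-0.0889, 0.0622]]
```

Both gravers lie shank-in and level, about 10 mm from the cheek face (limit 15 mm). The arm is clear, the isolator is off, and the tin, pot and collet haven't moved. Handing in.

```bash
python3 - <<'E'
from plant import job
print(job.job_done())
E
```

```text
the job is handed in; nothing more can be done
None
```

I handed the job in at about 54 s of robot time; the hand-in returned no verdict. Two gravers were present (long and middle). Both were clipped, demagnetised and put back in the wooden block, shanks in and handles out, about 10 mm from the face (limit 15 mm). The isolator was on for nearly 3 s and is off again.

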